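# Hang a copper serving bracket on its slotted stand and set the blue ramekin on it

### The arm

A 6-joint arm with a two-finger parallel gripper is mounted at the origin on the work surface. World frame = base frame: x ahead of the robot, y to its left, z up, the work surface at z = 0. Lengths are in mm, angles in degrees, forces in N, time in s.
With the tool pointing down it reaches from about 300 to 850 mm from the base axis. Payload 4.2 kg.
Tool frame: the origin (TCP) lies on the centre line of the jaws, within the pads' length; the fingertips stand 11 mm ahead of it and the grasp point (between the pads) lies 8 mm behind it; z points along the fingers, y is the direction in which the jaws open and shut (so a half turn about z gives the same grasp; the last joint's range is limited). The gripper opens to 91 mm and grips with 3 to 60 N. Pads are 32 mm wide; open, the fingers measure 118 mm over their backs; the gripper's body (76 mm by 178 mm) begins 60 mm behind the grasp point.
Start: joints at [62.281, 18.312, 89.639, -0, 72.044, -1.146], TCP at [257.231, 514.271, 224.976] pointing down, gripper open.
Joint ranges: [-177.97, 177.97], [-48.28, 115.42], [12.27, 149.76], [-77.06, 257.06], [2.81, 150.46], [-146.56, 146.56]. Speed limits (degrees/s): [147.25, 147.25, 180, 180, 180, 180].

### API

Orientations are given as [roll, pitch, yaw] about the fixed x, y, z axes, in that order (R = Rz(yaw) Ry(pitch) Rx(roll)).
In Python, from workcell import env, grab_frame gives the robot as it stands. The module is installed in compiled form; this text tells all that it offers.
- The arm moves only by the tool arm_command, never from a script. Its argument "series" is one flat list of numbers, 6 for each row, row after row: the shift along the world's x, y, z each as a share of 400 mm, from -1 to 1, then the turn, a rotation vector about the world's x, y, z each as a share of 45 degrees, from -1 to 1. A call has 1 to 20 rows; each row shifts and turns the commanded pose from where the row before left it; what a row does not reach is not made up. A row lasts 1/12 s, in which the tool goes at most 41.7 mm and 7.16 degrees, less where a joint would pass 70% of its speed; a pose out of reach is approached as far as the arm can. A call with a number of a shift or a turn outside -1 to 1 is refused whole. A call with a gripper value outside its range is refused whole. "hand" is the opening, from 0 (shut) to 1 (fully open), set as the call begins (left out, the last holds). The fingers move at their own pace and stop on an object; "newtons" is the grip in N (left out, the last holds). Time passes only in rows, so rows that do not move let the fingers close. It gives the time, the measured TCP pose, the force and the opening at its end, in the units of the state.
- env.state(): the state, without advancing time (a new reading comes with each control period).
- grab_frame(name): name is "side" or "top" or "wrist"; returns a dict with "frame" (400x640x3 uint8, red, green, blue), "intrinsics" (3x3 intrinsics, pixels), "k1" (the pictures are not rectified: a ray, as slopes to the right and down, at radius r is drawn at 1 + k1 r^2 times it, then the intrinsics apply), "R" (3x3) and "t" (3): a world point X has camera coordinates R X + t; the wrist camera has in their place "tool_from_camera" (4x4, takes a point from camera to tool coordinates, whose origin is the TCP and whose axes are the flange's). Camera axes: x right, y down, z forward; pixel columns grow to the right and rows downward; lengths in mm; the calibration is good to about 2 mm. A picture is of the moment at which its call begins: read the wrist's pose just before it. There is no depth.
- env.job_done(): hands the job in, once; it reports no verdict.
The state is a dict: "time_s": time; "qpos": joint angles; "qvel": joint speeds; "effort": joint torques, N m; "ee_pos": TCP position; "ee_rot": TCP orientation; "force": force on the tool from outside, world axes, zero at the start; "torque": the same for the moment, N m; "gripper_width": finger opening in mm.
Only numpy, scipy, OpenCV 4.12 (cv2) and the standard library are available. Lean on these libraries where they do the work, as an engineer would, in place of code of your own. Each camera call takes 0.05 s, during which the arm holds its last target.

### The job

Hook the copper bracket's two claws into the slots at the top of the aluminium uprights and press it down until it locks fully home between the orange spring catches. Then take the blue ramekin from the turntable and set it down gently, upright, in the bracket's round dish. Leave the other ramekins and everything else on the counter where they are.

Things in the scene. Friction and masses are not known exactly. Their poses are not given: they have to be found in the camera images.
- bracket: loose copper bracket, about 0.3 kg, 213 mm long, standing on the counter the way up it will hang. Origin on its underside; z up, +x to the claws, -x to the dish. At +x an upright back plate 4 mm thick, 86 mm wide, 50 mm high, back face at x = +55 mm; in the middle an upright web along x; at -x a round dish. Centre of mass near x = 0, about 20 mm up
- bracket_claws (a point): between the 2 steel claws (y = +-33 mm), on the plate's back face (bracket x +55 mm), level with the tongues' undersides, 34 mm above the bracket's underside. Claw: 8 mm wide; tongue 8 mm high, runs 12 mm back from the plate; at its end a lip 6 mm thick, round-tipped, reaches 9 mm below the tongue's underside, 6 mm behind the plate. Axes as bracket
- bracket_lugs (a point): midway between the plate's two side lugs, which the catches lock: rounded copper pins along x, 7 mm diameter, one on each side edge of the plate, centred at y = +-46 mm (bracket x = +49 mm, 10 mm above the underside). Axes as bracket
- bracket_grip (a point): middle of the bracket's web, 30 mm above its underside (bracket x = +8 mm): the point to grip, across y from above. The web is 12 mm thick (y), 42 mm high and bare from bracket x = -29 to +51 mm. Axes as bracket
- bracket_dish (a point): centre of the dish's flat floor (bracket x = -75 mm, 6 mm above the underside). The dish has a low rim, 82 mm inside and 92 mm outside diameter, its top 4 mm above the floor. Axes as bracket
- stand: fixed stand: wooden base plate 130 x 180 x 12 mm (40 mm of it ahead of the uprights), two aluminium uprights 168 mm high at y = +-33 mm, each with a slot near its top. Origin on the counter below the uprights' flat front face, midway between them; z up, the face looks along -x. The bracket hangs before the face, its axes parallel to the stand's, dish to -x, its underside 100 mm above the counter
- stand_slots (a point): midway between the 2 slots, on the front face, at their lower edges (134 mm up). Slots: 13 mm wide, at y = +-33 mm, 27 mm high; sheet 4 mm thick, open behind. With bracket_claws 11 to 18 mm above this point the claws pass in along +x till the plate meets the face; moving down puts the lips behind the sheet. Home: bracket_claws at this point, tongues on the lower edges. Axes as stand
- stand_catches (a point): midway between the 2 orange spring catches, 113 mm up, 6 mm ahead of the face. Slippery round noses, 7 mm diameter, inner sides at y = +-47.4 mm, on white blocks. The bracket's lugs are pushed down past them; they give sideways and snap back. First touch about 8 mm above home; takes about 7 to 10 N more than the bracket's weight; the last 3 mm they pull it down and hold it. Axes as stand
- blue_ramekin: blue ceramic ramekin, round and straight-sided, 62 mm outside diameter, 42 mm high, wall 5 mm, about 0.14 kg; one of four standing on the turntable, the other three are white. Origin at the centre of its underside; z up
- ramekin_1: white ramekin, same shape and size as blue_ramekin, a bystander on the turntable; origin at the centre of its underside
- ramekin_2: white ramekin, same shape and size as blue_ramekin, a bystander on the turntable; origin at the centre of its underside
- ramekin_3: white ramekin, same shape and size as blue_ramekin, a bystander on the turntable; origin at the centre of its underside
- turntable: fixed foot of a round aluminium turntable; the disc on it is 260 mm in diameter, its top 31 mm above the counter, and turns stiffly about the vertical axis if pushed. The ramekins stand about 85 mm from its axis, a quarter turn apart. Origin on the counter, on the axis
- spatula: red silicone spatula, 240 mm long, 20 mm high, lying on the counter between robot and stand; origin midway along it, on the counter; a bystander
- cups: stainless measuring cups nested together, 80 mm wide, 40 mm high, handles to one side (reaching 100 mm from the centre), standing left of the stand; a bystander. Origin at the centre of the underside
- mill: dark wooden pepper mill, 54 mm wide, 140 mm high, standing right of the stand; a bystander. Origin at the centre of the underside
- salt_jar: glass salt jar with a steel cap, 68 mm wide, 90 mm high, standing beyond the stand; a bystander. Origin at the centre of the underside
Mind the look-alikes: they are no part of the job. What is meant by the blue_ramekin is not red, and is the smaller of those in its own colour.

How it is judged (in metres and radians):
On the way, in this order (a step that is already met when the one before it is completed fails the run):
1. the bracket hangs by both claws and is pressed down until it is locked home (horizontal distance between bracket_claws and stand_slots below 0.005 m and z of bracket_claws in the frame of stand_slots between -0.003 and 0.002 m and angle between the x axis of bracket and the x axis of stand, either way round below 0.12 rad and angle between bracket's own z axis and vertical below 0.09 rad), for 0.2 s.
2. the blue ramekin stands in the dish of the locked bracket (all of step 1 and horizontal distance between blue_ramekin and bracket_dish below 0.013 m and z of blue_ramekin in the frame of bracket_dish between -0.004 and 0.004 m and angle between blue_ramekin's own z axis and vertical below 0.14 rad), for 0.2 s.
At the end, for the whole second after the job is handed in: Bracket locked in the stand: claw point within 5 mm across, 2 mm above and 3 mm below the slot point, within 0.12 rad of the stand's x axis, tilted under 0.09 rad. Blue ramekin in the dish: within 13 mm of its centre, 4 mm of its floor, tilted under 0.14 rad. Both at rest (all of step 2 and linear speed of each of bracket, blue_ramekin below 0.02 m/s); the robot touches nothing.
It fails at once if the blue ramekin is let fall (faster than 0.7 m/s while not held) (linear speed of blue_ramekin above 0.7 m/s and contact force between the fingers and blue_ramekin below 0.1 N).
It fails at once if a white ramekin is shifted by more than 40 mm or tipped (distance of any of ramekin_1, ramekin_2, ramekin_3 from where it was at the start of the episode above 0.04 m or angle between any of ramekin_1, ramekin_2, ramekin_3's own z axis and vertical above 0.5 rad).
It fails at once if the spatula, measuring cups, pepper mill or salt jar is shifted by more than 40 mm or tipped (distance of any of spatula, cups, mill, salt_jar from where it was at the start of the episode above 0.04 m or angle between any of cups, mill, salt_jar's own z axis and vertical above 0.5 rad).
It also fails if it takes over 67 s, if anything falls off the work surface, if the arm or the gripper's body presses on something with over 40 N, if the wrist force passes 120 N, or if a joint passes its speed limit or range.

## Working session

There is one attempt and no reset: what is moved stays moved. The work goes in short steps, Python scripts to look and compute and a tool call to move; the robot and the scene stay as the last step left them, time stands still between calls to the robot, and variables do not carry over. Pictures are saved under pics/ and viewed, and the job is handed in when it is done.

Besides the shell and the picture viewer there is one more tool, called after "Call:" as a command line: name --argument value ..., lists and objects as JSON in quotes. arm_command: Moves the arm, as the interface text tells. Shift numbers are shares of 400 mm and turn numbers shares of 45 degrees, none past 1 either way. Its arguments: {"type":"object","properties":{"series":{"type":"array"},"hand":{"type":"number"},"newtons":{"type":"number"}},"required":["series"]}

```bash
mkdir -p pics; ls
cat > h.py <<'E'
import numpy as np, cv2
from workcell import env, grab_frame
from scipy.spatial.transform import Rotation as Ro
def grab(n,f):
    s=env.state(); d=grab_frame(n)
    cv2.imwrite('pics/'+f+'.png',cv2.cvtColor(d['frame'],cv2.COLOR_RGB2BGR))
    d['s']=s
    if n=='wrist':
        T=np.array(d['tool_from_camera'],float)
        Rt=rot(s['ee_rot']); p=np.array(s['ee_pos'])
        Rcw=Rt@T[:3,:3]; c=Rt@T[:3,3]+p
        d['R']=Rcw.T; d['t']=-Rcw.T@c
    np.savez('pics/'+f+'.npz',frame=d['frame'],K=np.array(d['intrinsics'],float),k1=d['k1'],R=np.array(d['R']),t=np.array(d['t']))
    return d
def rot(e): return Ro.from_euler('xyz',e,degrees=True).as_matrix()
def load(f): return np.load('pics/'+f+'.npz')
def ray(d,u,v):
    K=d['K']; x=(u-K[0,2])/K[0,0]; y=(v-K[1,2])/K[1,1]
    rd=np.hypot(x,y); r=rd
    for _ in range(30): r=rd/(1+d['k1']*r*r)
    s=r/rd if rd>0 else 1
    w=d['R'].T@np.array([x*s,y*s,1]); c=-d['R'].T@d['t']
    return c,w/np.linalg.norm(w)
def onz(d,u,v,z):
    c,w=ray(d,u,v); return c+w*(z-c[2])/w[2]
def proj(d,X):
    X=np.atleast_2d(X)@d['R'].T+d['t']; a=X[:,:2]/X[:,2:]; r2=(a**2).sum(1,keepdims=True)
    a=a*(1+d['k1']*r2); K=d['K']; return np.c_[a[:,0]*K[0,0]+K[0,2],a[:,1]*K[1,1]+K[1,2]]
def tri(obs):
    A=np.zeros((3,3));b=np.zeros(3)
    for d,u,v in obs:
        c,w=ray(d,u,v);P=np.eye(3)-np.outer(w,w);A+=P;b+=P@c
    x=np.linalg.solve(A,b)
    return x,[np.linalg.norm((np.eye(3)-np.outer(w,w))@(x-c)) for c,w in [ray(*o) for o in obs]]
E
python3 - <<'E'
from h import *
print(env.state())
for n in ['side','top','wrist']:
    d=grab(n,n+'0'); print(n,d['k1'],d['intrinsics'],-np.array(d['R']).T@d['t'])
E
```

```text
pics
{'time_s': 0.0, 'qpos': array([ 6.22817338e+01,  1.83517531e+01,  8.97058145e+01, -1.92269066e-04,
        7.20424982e+01, -1.14759888e+00]), 'qvel': array([ 0.08720251,  0.05779947, -0.11152522, -0.0434077 , -0.02177554,
       -0.06752944]), 'effort': array([-8.12514027e-04, -4.12462091e+01, -2.31971437e+01,  7.26966583e-02,
        4.59213252e-02, -1.67564408e-04]), 'ee_pos': array([256.99298874, 513.8429157 , 224.12313704]), 'ee_rot': array([-1.79899951e+02, -1.82135800e-03,  1.53429391e+02]), 'force': array([0.03673525, 0.95724097, 1.44881458]), 'torque': array([-0.01382491, -0.01936402, -0.04351705]), 'gripper_width': 91.5529800896341}
side -0.029526738307036515 [[517.26704554   0.         321.72700485]
 [  0.         517.26704554 198.69124704]
 [  0.           0.           1.        ]] [-141.92568788 -987.52105794  841.92360495]
top 0.0065878563010014725 [[427.57452767   0.         315.87527173]
 [  0.         427.57452767 205.11581796]
 [  0.           0.           1.        ]] [ 354.6562449    95.59366224 1353.93882122]
wrist -0.020583039026878865 [[296.91473716   0.         320.97995036]
 [  0.         296.91473716 200.20605287]
 [  0.           0.           1.        ]] [181.263351   551.66855992 383.70247645]
```

View pics/top0.png

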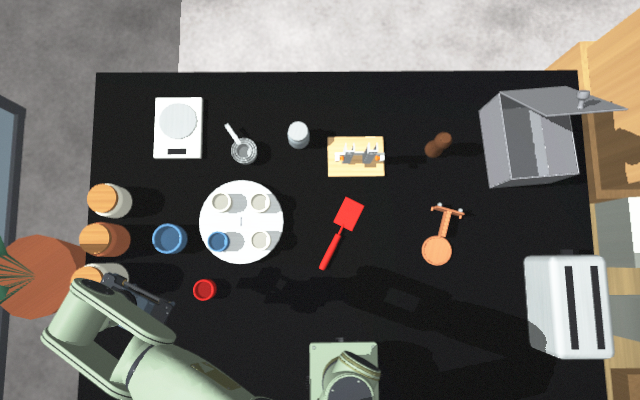

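View pics/side0.png

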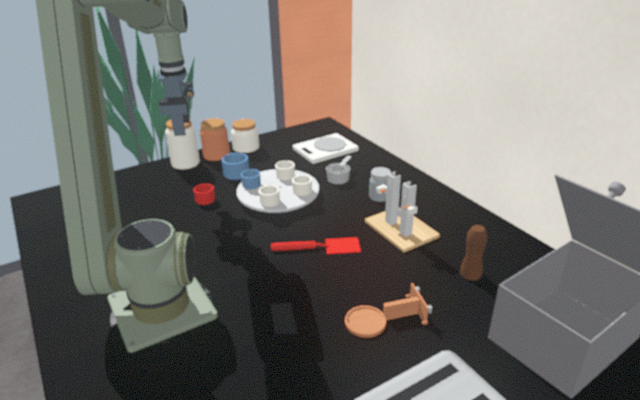

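View pics/wrist0.png

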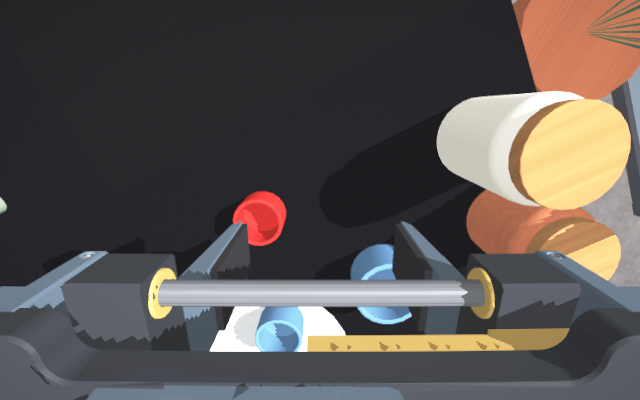

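Candidates for the blue ramekin are the small blue one on the turntable (top view 218,241), the larger blue bowl off the turntable (169,238) and the red ramekin (204,289). By the description it should be the small one at (218,241). I'll check that in close crops, together with the bracket and stand.

Run:
```python
from h import *
def crop(f,x,y,w,h,s,o):
    a=cv2.imread(f'pics/{f}.png')[y:y+h,x:x+w]; return cv2.resize(a,None,fx=s,fy=s,interpolation=cv2.INTER_CUBIC)
a=crop('top0',410,190,66,83,6,0); b=crop('top0',140,180,66*2,166//2,3,0)
cv2.imwrite('pics/c1.png',a)
cv2.imwrite('pics/c2.png',crop('top0',140,175,150,100,5,0))
cv2.imwrite('pics/c3.png',crop('side0',335,270,110,80,7,0))
cv2.imwrite('pics/c4.png',crop('side0',355,160,100,95,6,0))
cv2.imwrite('pics/c5.png',crop('top0',320,125,75,60,8,0))
```

```text
(no output)
```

View pics/c1.png

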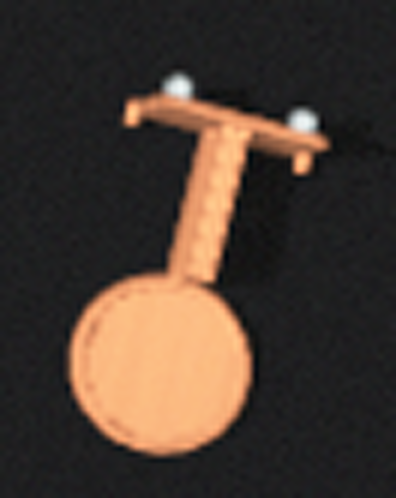

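View pics/c2.png

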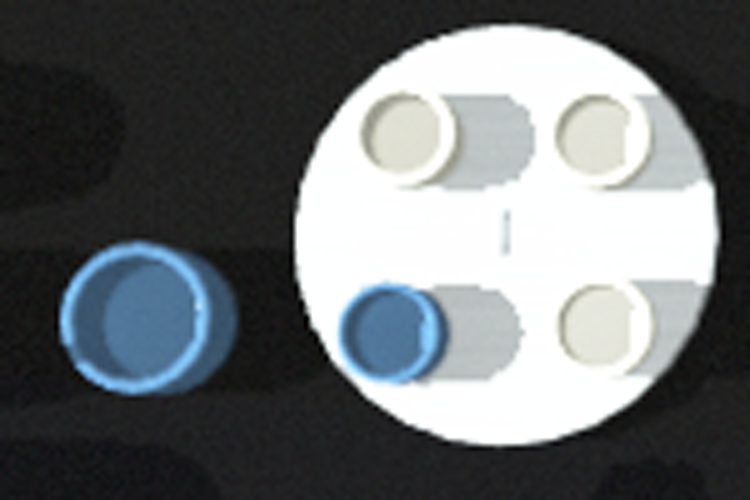

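View pics/c3.png

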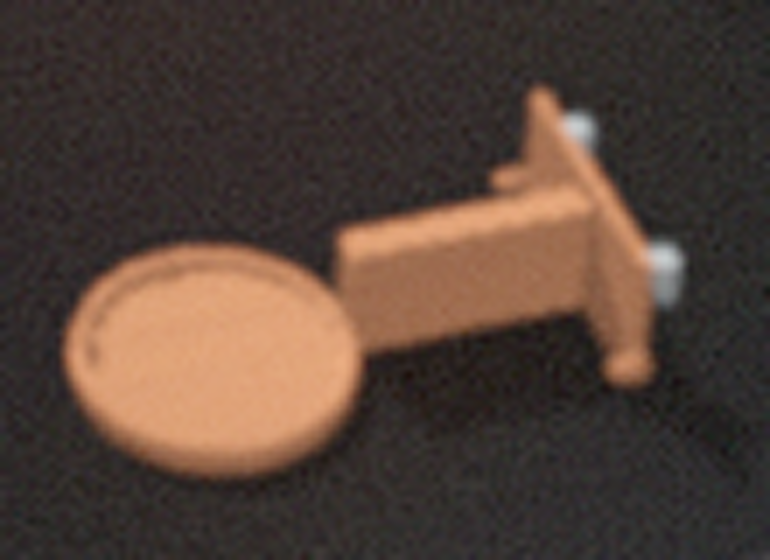

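View pics/c4.png

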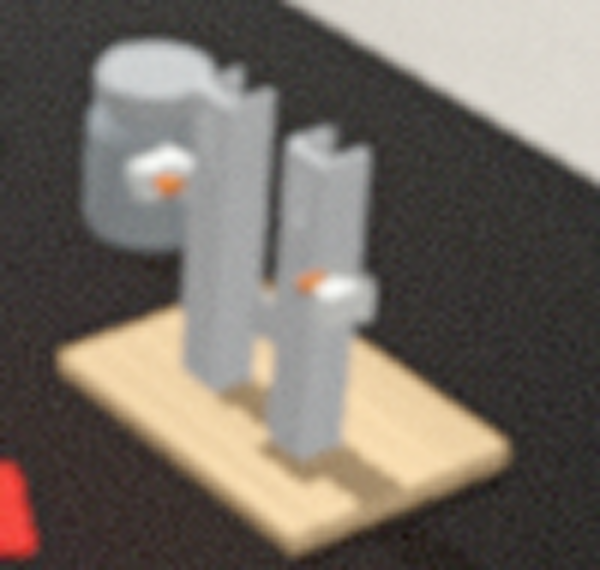

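View pics/c5.png

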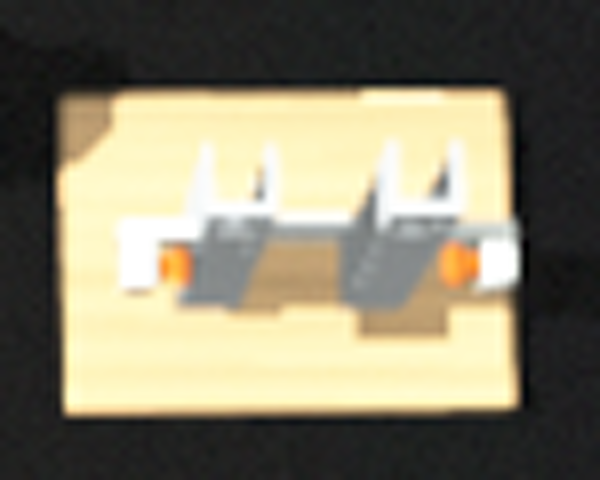

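The crops agree: the small blue pot (218,241) matches the white ramekins in size, and the blue thing at (169,238) is bigger and off the disc. Next I'll measure the positions.

```bash
cat > m.py <<'E'
from h import *
T=load('top0');S=load('side0')
hsvT=cv2.cvtColor(T['frame'],cv2.COLOR_RGB2HSV);hsvS=cv2.cvtColor(S['frame'],cv2.COLOR_RGB2HSV)
def comp(m,box):
    x,y,w,h=box;k=np.zeros_like(m);k[y:y+h,x:x+w]=m[y:y+h,x:x+w]
    return k
copT=comp(cv2.inRange(hsvT,(5,80,80),(18,255,255)),(410,190,66,83))
copS=comp(cv2.inRange(hsvS,(5,80,60),(18,255,255)),(335,270,110,80))
# dish: opening to drop the web
for n,m,d in (('T',copT,T),('S',copS,S)):
    o=cv2.morphologyEx(m,cv2.MORPH_OPEN,cv2.getStructuringElement(cv2.MORPH_ELLIPSE,(17,17)))
    c=max(cv2.findContours(o,cv2.RETR_EXTERNAL,cv2.CHAIN_APPROX_NONE)[0],key=cv2.contourArea)
    e=cv2.fitEllipse(c);print(n,'dish',e,[onz(d,*e[0],z) for z in (5,10)])
    P=np.array([onz(d,p[0][0],p[0][1],10)[:2] for p in c]);(cx,cy),r=cv2.minEnclosingCircle(P.astype(np.float32));print(cx,cy,r)
# claws
for n,hs,d,b in (('T',hsvT,T,(430,198,40,20)),('S',hsvS,S,(405,280,30,40))):
    m=comp(cv2.inRange(hs,(0,0,120),(180,75,255)),b)
    k,l,st,ce=cv2.connectedComponentsWithStats(m)
    for i in range(1,k): print(n,'claw',st[i],ce[i],onz(d,*ce[i],40),onz(d,*ce[i],30))
# catches
for n,hs,d,b in (('T',hsvT,T,(320,125,75,60)),('S',hsvS,S,(355,160,100,95))):
    m=comp(cv2.inRange(hs,(3,170,150),(15,255,255)),b)
    k,l,st,ce=cv2.connectedComponentsWithStats(m)
    for i in range(1,k): print(n,'catch',st[i],ce[i],onz(d,*ce[i],113))
for u,v in ((58,95),(503,90),(518,410),(65,413)):
    print('base',onz(T,320+(u+.5)/8-.5,125+(v+.5)/8-.5,12))
blT=cv2.inRange(hsvT,(95,80,60),(125,255,255)); blT=comp(blT,(200,225,40,35))
c=max(cv2.findContours(blT,cv2.RETR_EXTERNAL,cv2.CHAIN_APPROX_NONE)[0],key=cv2.contourArea);e=cv2.fitEllipse(c);print('ram',e,onz(T,*e[0],73),onz(T,*e[0],60))
E
python3 m.py
```

```text
T dish ((436.2164611816406, 249.8797607421875), (29.56511688232422, 30.55276107788086), 139.6393280029297) [array([ 378.09413244, -300.60278411,    5.        ]), array([ 378.00725716, -299.13423549,   10.        ])]
379.3341064453125 -299.22259521484375 49.46662521362305
S dish ((380.0668029785156, 315.52728271484375), (32.42634963989258, 93.28742980957031), 71.31137084960938) [array([ 417.12740012, -303.46578718,    5.        ]), array([ 413.78747109, -307.55251186,   10.        ])]
433.90435791015625 -304.577880859375 107.16128540039062
T claw [437 203   5   4  16] [439.3125 204.3125] [ 518.19106357 -306.46263718   40.        ] [ 519.43567873 -309.52256883   30.        ]
T claw [458 208   5   4  16] [460.0625 209.6875] [ 500.78475342 -370.25012025   40.        ] [ 501.8968943  -373.79551958   30.        ]
S claw [415 286   5   5  19] [417.         287.84210526] [ 521.58193627 -305.24448069   40.        ] [ 529.85588681 -296.73648101   30.        ]
S claw [427 305   5   8  30] [429.13333333 308.03333333] [ 499.66667484 -372.09845631   40.        ] [ 507.66734172 -364.42412676   30.        ]
T catch [342 156   2   3   3] [342.66666667 157.        ] [653.30585921  -2.88801458 113.        ]
T catch [377 156   3   4   6] [377.66666667 157.83333333] [ 649.95372894 -106.91565761  113.        ]
T catch [340 158   1   1   1] [340. 158.] [650.33463185   5.08940287 113.        ]
base [745.86087841  39.07519831  12.        ]
base [ 746.62601212 -140.93110628   12.        ]
base [ 615.09979349 -142.99548456   12.        ]
base [615.40499229  38.09954647  12.        ]
ram ((218.08973693847656, 241.2622528076172), (19.010725021362305, 21.080957412719727), 93.8546371459961) [409.27036035 370.05439469  73.        ] [409.82462843 372.8398435   60.        ]
```

Run:
```python
from h import *
d=grab_frame('wrist');print(np.round(d['tool_from_camera'],3)); print(np.round(rot(env.state()['ee_rot']),3))
W=load('wrist0')
for X in ([257,514,213],[257,514,232],[409,372,73],[378,-300,10]):print(proj(W,X))
```

```text
[[  -0.      -0.957   -0.292   84.649]
 [   1.       0.      -0.      -0.327]
 [   0.      -0.292    0.957 -159.488]
 [   0.       0.       0.       1.   ]]
[[-0.894  0.447 -0.   ]
 [ 0.447  0.894 -0.001]
 [ 0.    -0.001 -1.   ]]
[[321.84311707 249.33316627]]
[[321.8657275  264.25345476]]
[[275.78483385 340.86851088]]
[[-43.97461952 429.77966359]]
```

Call:
arm_command --series '[0.021, -0.087, 0, 0, 0, -0.157, 0.021, -0.087, 0, 0, 0, -0.157, 0.021, -0.087, 0, 0, 0, -0.157, 0.021, -0.087, 0, 0, 0, -0.157, 0.021, -0.087, 0, 0, 0, -0.157, 0.021, -0.087, 0, 0, 0, -0.157, 0.021, -0.087, 0, 0, 0, -0.157, 0.021, -0.087, 0, 0, 0, -0.157, 0.021, -0.087, 0, 0, 0, -0.157, 0.021, -0.087, 0, 0, 0, -0.157, 0.021, -0.087, 0, 0, 0, -0.157, 0.021, -0.087, 0, 0, 0, -0.157]' --hand 1

```text
time_s: 1.2
ee_pos: [357.9, 95.0, 225.1]
ee_rot: [180.0, -0.0, 68.3]
force: [0.3, 0.5, 0.1]
gripper_width: 91.3
```

Call:
arm_command --series '[0.021, -0.087, -0.005, 0, 0, -0.157, 0.021, -0.087, -0.005, 0, 0, -0.157, 0.021, -0.087, -0.005, 0, 0, -0.157, 0.021, -0.087, -0.005, 0, 0, -0.157, 0.021, -0.087, -0.005, 0, 0, -0.157, 0.021, -0.087, -0.005, 0, 0, -0.157, 0.021, -0.087, -0.005, 0, 0, -0.157, 0.021, -0.087, -0.005, 0, 0, -0.157, 0.021, -0.087, -0.005, 0, 0, -0.157, 0.021, -0.087, -0.005, 0, 0, -0.157, 0.021, -0.087, -0.005, 0, 0, -0.157, 0.021, -0.087, -0.005, 0, 0, -0.157, 0, 0, 0, 0, 0, 0, 0, 0, 0, 0, 0, 0]'

```text
time_s: 2.37
ee_pos: [458.6, -322.2, 200.0]
ee_rot: [-180.0, 0.1, -16.2]
force: [-0.3, 0.3, 0.3]
gripper_width: 91.1
```

Run:
```python
from h import *
print(env.state()['ee_pos'],env.state()['ee_rot'])
grab('wrist','w1')
```

```text
[ 458.63959743 -322.23812266  200.02302662] [-1.79966943e+02  8.34576150e-02 -1.62269575e+01]
```

View pics/w1.png

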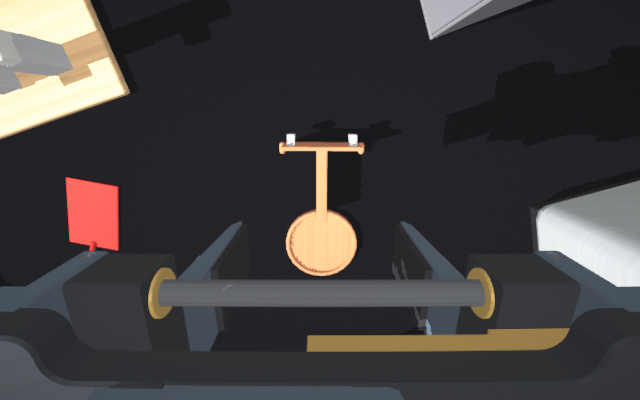

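The bracket is upright in the wrist view: dish at (321,243), web along u≈321, claws at (291,139) and (353,139). Next I'll refine its pose.

Run:
```python
from h import *
W=load('w1');h=cv2.cvtColor(W['frame'],cv2.COLOR_RGB2HSV)
m=cv2.inRange(h,(5,90,60),(20,255,255));m[:,:270]=0;m[:,372:]=0;m[280:]=0
P=[]
for v in range(156,206,2):
    u=np.nonzero(m[v])[0]; a=onz(W,u.min()-.5,v,42)[:2];b=onz(W,u.max()+.5,v,42)[:2];P.append((a+b)/2)
    if v%12==0:print(v,u.min(),u.max(),np.linalg.norm(a-b))
P=np.array(P);l=cv2.fitLine(P.astype(np.float32),cv2.DIST_L2,0,.01,.01).ravel();print('web',l,np.degrees(np.arctan2(-l[1]*np.sign(l[0])*-1,abs(l[0]))))
g=cv2.inRange(h,(0,0,140),(180,80,255));g[:130]=0;g[150:]=0;g[:,:280]=0;g[:,365:]=0
k,_,st,ce=cv2.connectedComponentsWithStats(g)
Q=[]
for i in range(1,k):
    if st[i][4]>10: Q.append(onz(W,*ce[i],42));print(st[i],ce[i],Q[-1])
d=Q[0]-Q[-1];print(np.degrees(np.arctan2(d[1],d[0]))-90, (Q[0]+Q[-1])/2)
o=cv2.morphologyEx(m,cv2.MORPH_OPEN,cv2.getStructuringElement(cv2.MORPH_ELLIPSE,(25,25)))
c=max(cv2.findContours(o,cv2.RETR_EXTERNAL,cv2.CHAIN_APPROX_NONE)[0],key=cv2.contourArea);R=np.array([onz(W,*p[0],9)[:2] for p in c],np.float32)
e=cv2.fitEllipse(R);print(e)
# bracket plate front/back edge at z=50 at middle column
for u in (300,321,340):
    v=np.nonzero(m[130:160,u])[0]+130;print(u,v.min(),v.max(),onz(W,u,v.min()-.5,50),onz(W,u,v.max()+.5,50))
```

```text
156 316 327 12.83913966865872
168 316 327 12.99110823912944
180 316 327 13.147585972096483
192 316 327 13.308767628889742
204 316 327 13.474860184343695
web [ 9.6030217e-01 -2.7896196e-01  4.6515952e+02 -3.2480737e+02] -16.198261
[286 134   9  12 104] [290.15384615 139.48076923] [ 516.63377348 -305.37845032   42.        ]
[348 134  10  13 123] [352.33333333 139.90243902] [ 497.90869707 -368.15343652   42.        ]
-16.60925373441806 [ 507.27123527 -336.76594342   42.        ]
((377.14495849609375, -298.884033203125), (88.92570495605469, 95.04467010498047), 80.45297241210938)
300 141 151 [ 513.3313625 -315.7813961   50.       ] [ 502.57172877 -312.41182765   50.        ]
321 141 159 [ 507.29505298 -336.50040259   50.        ] [ 488.45810095 -331.01832113   50.        ]
340 142 151 [ 500.86435183 -354.98257046   50.        ] [ 490.96330081 -352.29723471   50.        ]
```

Call:
arm_command --series '[-0.003, 0, -0.09, 0, 0, 0, 0, 0, -0.09, 0, 0, 0, 0, 0, -0.08, 0, 0, 0, 0, 0, -0.08, 0, 0, 0, 0, 0, -0.05, 0, 0, 0, 0, 0, -0.03, 0, 0, 0, 0, 0, -0.015, 0, 0, 0, 0, 0, -0.01, 0, 0, 0, 0, 0, 0, 0, 0, 0]' --hand 1

```text
time_s: 3.17
ee_pos: [457.6, -320.2, 23.1]
ee_rot: [-180.0, 0.0, -16.1]
force: [-0.2, -0.1, 0.4]
gripper_width: 91.3
```

Call:
arm_command --series '[0, 0, 0, 0, 0, 0, 0, 0, 0, 0, 0, 0, 0, 0, 0, 0, 0, 0, 0, 0, 0, 0, 0, 0, 0, 0, 0, 0, 0, 0, 0, 0, 0, 0, 0, 0, 0, 0, 0, 0, 0, 0, 0, 0, 0, 0, 0, 0, 0, 0, 0, 0, 0, 0, 0, 0, 0, 0, 0, 0]' --hand 0 --newtons 50

```text
time_s: 4.0
ee_pos: [457.6, -320.9, 22.9]
ee_rot: [180.0, 0.0, -16.1]
force: [0.4, 0.6, 0.0]
gripper_width: 27.4
```

Call:
arm_command --series '[0, 0, 0, 0, 0, 0, 0, 0, 0, 0, 0, 0, 0, 0, 0, 0, 0, 0, 0, 0, 0, 0, 0, 0, 0, 0, 0, 0, 0, 0]'

```text
time_s: 4.42
ee_pos: [457.7, -321.1, 23.0]
ee_rot: [180.0, -0.0, -16.1]
force: [-0.2, -1.5, -1.1]
gripper_width: 12.1
```

Call:
arm_command --series '[0, 0, 0.02, 0, 0, 0, 0, 0, 0.05, 0, 0, 0, 0, 0, 0.08, 0, 0, 0, 0, 0, 0.08, 0, 0, 0, 0, 0, 0.06, 0, 0, 0, 0.028, 0.084, 0.011, 0, 0, 0.046, 0.028, 0.084, 0.011, 0, 0, 0.046, 0.028, 0.084, 0.011, 0, 0, 0.046, 0.028, 0.084, 0.011, 0, 0, 0.046, 0.028, 0.084, 0.011, 0, 0, 0.046, 0.028, 0.084, 0.011, 0, 0, 0.046, 0.028, 0.084, 0.011, 0, 0, 0.046, 0.028, 0.084, 0.011, 0, 0, 0.046, 0, 0, 0, 0, 0, 0, 0, 0, 0, 0, 0, 0, 0, 0, 0, 0, 0, 0]'

```text
time_s: 5.75
ee_pos: [546.5, -52.2, 174.0]
ee_rot: [180.0, 0.1, 0.5]
force: [-0.3, -1.0, -2.7]
gripper_width: 12.0
```

Run:
```python
from h import *
s=env.state();print(s['ee_pos'],s['ee_rot'],s['force'],s['gripper_width'])
for n in ('wrist','side','top'): grab(n,n[0]+'2')
def crop(f,x,y,w,h,s,o):
    a=cv2.imread(f'pics/{f}.png')[y:y+h,x:x+w]; cv2.imwrite('pics/'+o+'.png',cv2.resize(a,None,fx=s,fy=s,interpolation=cv2.INTER_CUBIC))
crop('s2',310,110,160,150,5,'s2c')
```

```text
[546.53536961 -52.22382247 173.97457148] [1.79968159e+02 7.70957379e-02 4.60162804e-01] [-0.31510573 -1.00097908 -2.6761483 ] 11.963281382110623
```

View pics/w2.png

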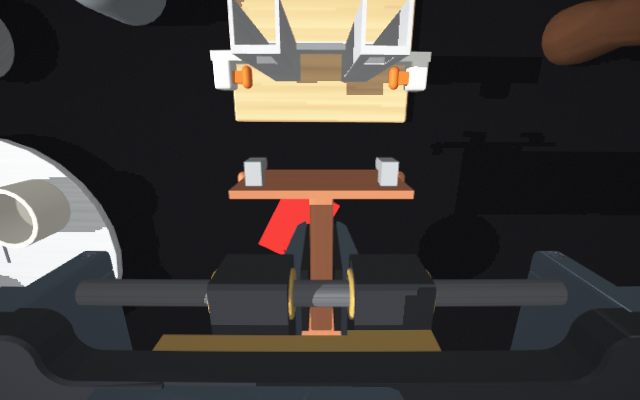

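View pics/s2c.png

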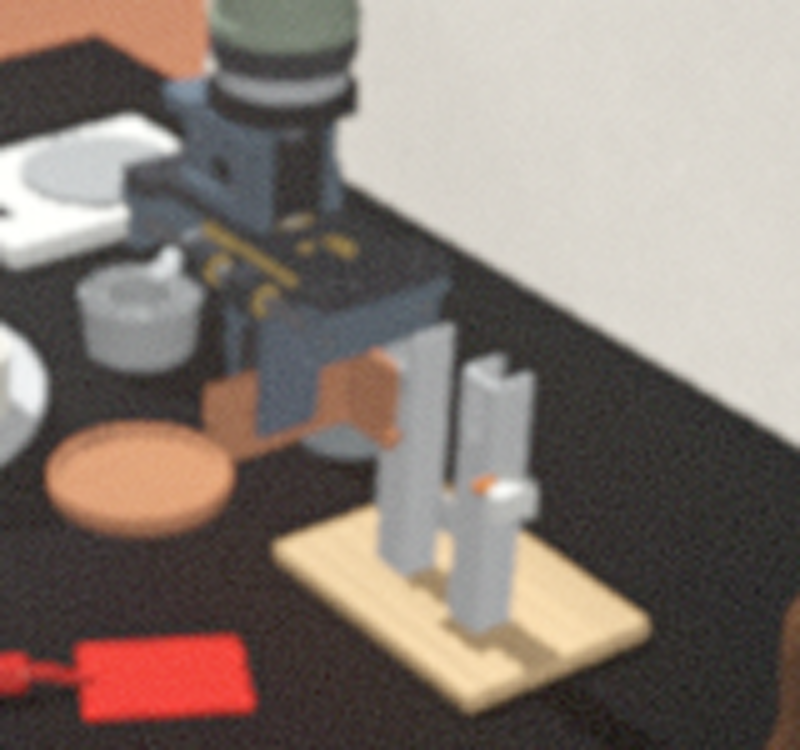

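View pics/t2.png

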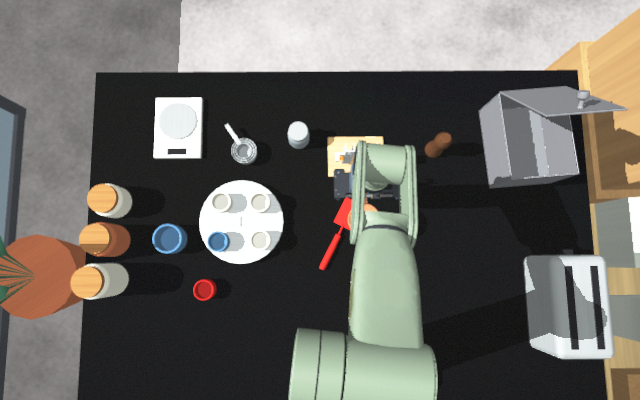

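Run:
```python
from h import *
a=cv2.imread('pics/w2.png')[30:210,200:440];cv2.imwrite('pics/w2c.png',cv2.resize(a,None,fx=3.3,fy=3.3,interpolation=cv2.INTER_CUBIC))
```

```text
(no output)
```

View pics/w2c.png

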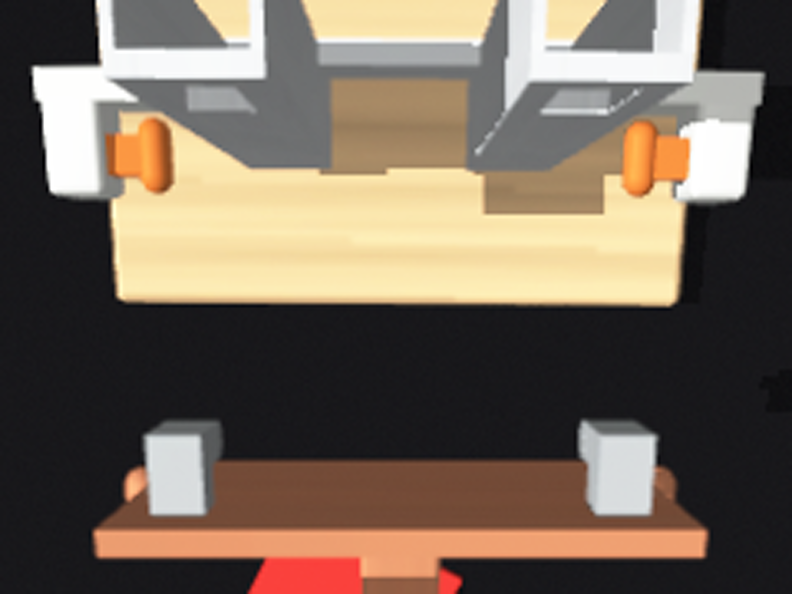

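Run:
```python
from h import *
W=load('w2');f=lambda u,v:((u+.5)/3.3-.5+200,(v+.5)/3.3-.5+30)
def p(n,u,v,z): print(n,np.round(onz(W,*f(u,v),z),1))
for n,u,v in (('upL l',105,77),('upL r',265,77),('upR l',527,80),('upR r',693,80)): p(n,u,v,168)
for n,u,v in (('slotL l',187,86),('slotL r',240,86),('slotR l',559,88),('slotR r',612,88)): p(n,u,v,161)
for n,u,v in (('slotL bl',190,110),('slotL br',257,110),('slotR bl',545,112),('slotR br',610,112)): p(n,u,v,134)
for n,u,v in (('catchL inner',172,155),('catchR inner',623,157)): p(n,u,v,113)
for n,u,v in (('baseL',118,300),('baseR',680,303)): p(n,u,v,12)
for n,u,v in (('clawL bl',150,514),('clawL br',206,514),('clawR bl',592,514),('clawR br',653,514),('clawL tl',146,436),('clawL tr',204,436),('clawR tl',592,436),('clawR tr',655,436)): p(n,u,v,193)
for n,u,v in (('plate l',95,530),('plate r',706,530)): p(n,u,v,201)
```

```text
upL l [655.4  -5.5 168. ]
upL r [655.5 -30.1 168. ]
upR l [655.4 -70.5 168. ]
upR r [655.7 -96.1 168. ]
slotL l [655.3 -16.7 161. ]
slotL r [655.3 -25.2 161. ]
slotR l [655.4 -76.5 161. ]
slotR r [655.5 -85.  161. ]
slotL bl [655.4 -11.6 134. ]
slotL br [655.4 -24.2 134. ]
slotR bl [655.5 -78.1 134. ]
slotR br [655.7 -90.3 134. ]
catchL inner [649.5  -3.2 113. ]
catchR inner [649.9 -97.7 113. ]
baseL [616.1  38.4  12. ]
baseR [ 616.6 -140.4   12. ]
clawL bl [592.4 -14.5 193. ]
clawL br [592.4 -22.7 193. ]
clawR bl [592.9 -79.8 193. ]
clawR br [593.  -88.8 193. ]
clawL tl [604.  -14.6 193. ]
clawL tr [604. -23. 193.]
clawR tl [604.5 -79.  193. ]
clawR tr [604.6 -88.1 193. ]
plate l [592.1  -8.7 201. ]
plate r [592.7 -94.3 201. ]
```

Call:
arm_command --series '[0, 0.002, -0.04, 0, 0, -0.006, 0, 0, -0.03, 0, 0, 0, 0, 0, -0.021, 0, 0, 0, 0.025, 0, 0, 0, 0, 0, 0.025, 0, 0, 0, 0, 0, 0.025, 0, 0, 0, 0, 0, 0.025, 0, 0, 0, 0, 0, 0, 0, 0, 0, 0, 0, 0, 0, 0, 0, 0, 0, 0, 0, 0, 0, 0, 0]'

```text
time_s: 6.73
ee_pos: [587.0, -51.2, 137.8]
ee_rot: [180.0, 0.0, 0.2]
force: [0.1, 0.3, -3.5]
gripper_width: 11.9
```

Run:
```python
from h import *
s=env.state();print(s['ee_pos'],s['ee_rot'],s['force'],s['gripper_width'])
for n in ('wrist','side'): grab(n,n[0]+'3')
a=cv2.imread('pics/w3.png')[30:210,200:440];cv2.imwrite('pics/w3c.png',cv2.resize(a,None,fx=3.3,fy=3.3,interpolation=cv2.INTER_CUBIC))
a=cv2.imread('pics/s3.png')[150:260,340:460];cv2.imwrite('pics/s3c.png',cv2.resize(a,None,fx=5,fy=5,interpolation=cv2.INTER_CUBIC))
```

```text
[587.03848675 -51.22043873 137.7501667 ] [1.79998110e+02 4.10479030e-02 1.66798904e-01] [ 0.13930953  0.28945489 -3.52083656] 11.922434806397336
```

View pics/w3c.png

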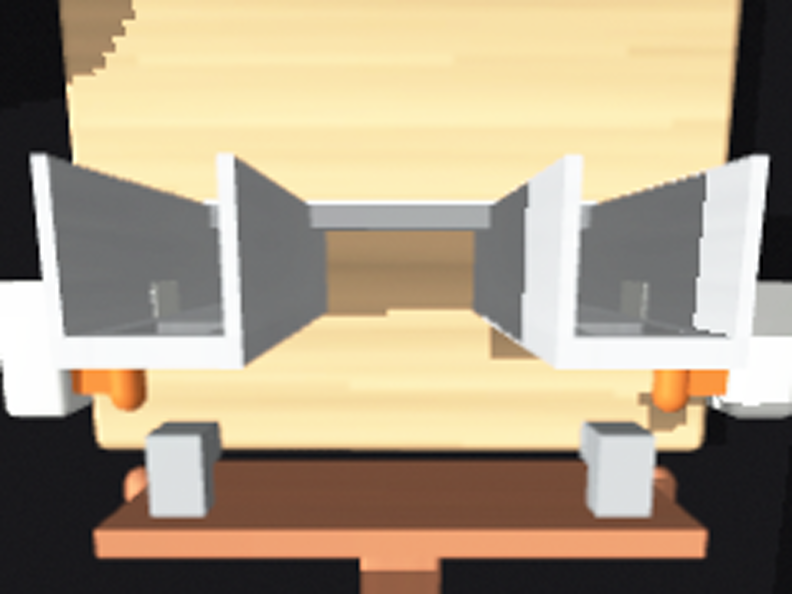

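View pics/s3c.png

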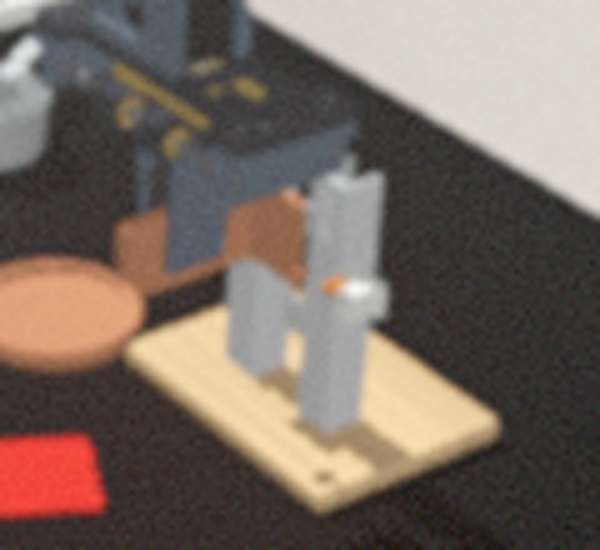

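The claw midline (crop u≈401) and the upright and catch midline (u≈400) agree, so it is well centred. I'll go in along +x.

Call:
arm_command --series '[0.0125, 0, 0, 0, 0, 0, 0.0125, 0, 0, 0, 0, 0, 0.0125, 0, 0, 0, 0, 0, 0.01, 0, 0, 0, 0, 0, 0.005, 0, 0, 0, 0, 0, 0, 0, 0, 0, 0, 0, 0, 0, 0, 0, 0, 0]'

```text
time_s: 7.42
ee_pos: [608.2, -51.3, 137.6]
ee_rot: [180.0, 0.0, 0.2]
force: [0.8, 0.5, -3.7]
gripper_width: 11.7
```

Call:
arm_command --series '[0.0025, 0, 0, 0, 0, 0, 0, 0, 0, 0, 0, 0, 0.001, 0, 0, 0, 0, 0, 0, 0, 0, 0, 0, 0]'

```text
time_s: 7.75
ee_pos: [609.1, -51.3, 137.6]
ee_rot: [180.0, 0.1, 0.2]
force: [-1.3, -0.3, -2.7]
gripper_width: 12.1
```

Run:
```python
from h import *
s=env.state();print(s['ee_pos'],s['ee_rot'],s['force'],s['gripper_width'])
for n in ('wrist',): grab(n,n[0]+'4')
a=cv2.imread('pics/w4.png')[60:240,200:440];cv2.imwrite('pics/w4c.png',cv2.resize(a,None,fx=3.3,fy=3.3,interpolation=cv2.INTER_CUBIC))
```

```text
[609.12483474 -51.2857917  137.63050598] [1.79999689e+02 6.61182392e-02 1.59932438e-01] [-1.25227919 -0.30723378 -2.69856834] 12.084624442201436
```

View pics/w4c.png

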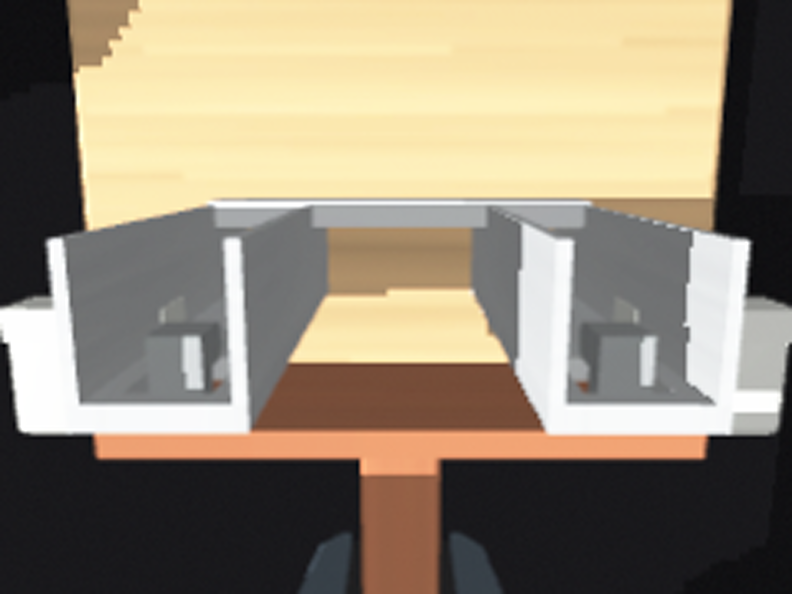

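Both claws are through the slots and the plate touches the face (Fx −1.3 N). Pressing down next.

Call:
arm_command --series '[0, 0, -0.005, 0, 0, 0, 0, 0, -0.005, 0, 0, 0, 0, 0, -0.005, 0, 0, 0, 0, 0, 0, 0, 0, 0, 0, 0, 0, 0, 0, 0]'

```text
time_s: 8.22
ee_pos: [609.2, -51.3, 131.2]
ee_rot: [-180.0, 0.1, 0.2]
force: [-0.6, 0.8, -3.7]
gripper_width: 12.2
```

Call:
arm_command --series '[0, 0, -0.004, 0, 0, 0, 0, 0, -0.004, 0, 0, 0, 0, 0, -0.003, 0, 0, 0, 0, 0, 0, 0, 0, 0, 0, 0, 0, 0, 0, 0]'

```text
time_s: 8.63
ee_pos: [609.5, -51.2, 130.2]
ee_rot: [180.0, -0.1, 0.2]
force: [-8.7, 2.0, 11.7]
gripper_width: 11.8
```

Call:
arm_command --series '[-0.001, 0, -0.003, 0, 0, 0, 0, 0, -0.003, 0, 0, 0, 0, 0, 0, 0, 0, 0, 0, 0, 0, 0, 0, 0]'

```text
time_s: 8.97
ee_pos: [609.5, -51.3, 129.5]
ee_rot: [180.0, -0.2, 0.2]
force: [-11.0, 0.9, 18.5]
gripper_width: 11.7
```

Run:
```python
from h import *
s=env.state();print(s['ee_pos'],s['ee_rot'],s['force'],s['torque'],s['gripper_width'])
for n in ('wrist','side'): grab(n,n[0]+'5')
a=cv2.imread('pics/w5.png')[60:240,200:440];cv2.imwrite('pics/w5c.png',cv2.resize(a,None,fx=3.3,fy=3.3,interpolation=cv2.INTER_CUBIC))
a=cv2.imread('pics/s5.png')[150:260,340:460];cv2.imwrite('pics/s5c.png',cv2.resize(a,None,fx=5,fy=5,interpolation=cv2.INTER_CUBIC))
```

```text
[609.52423632 -51.25370348 129.47461532] [ 1.79980595e+02 -2.07408588e-01  1.57963023e-01] [-11.02889084   0.85272888  18.50919186] [0.05004045 1.25056897 0.05901529] 11.747700344438222
```

View pics/w5c.png

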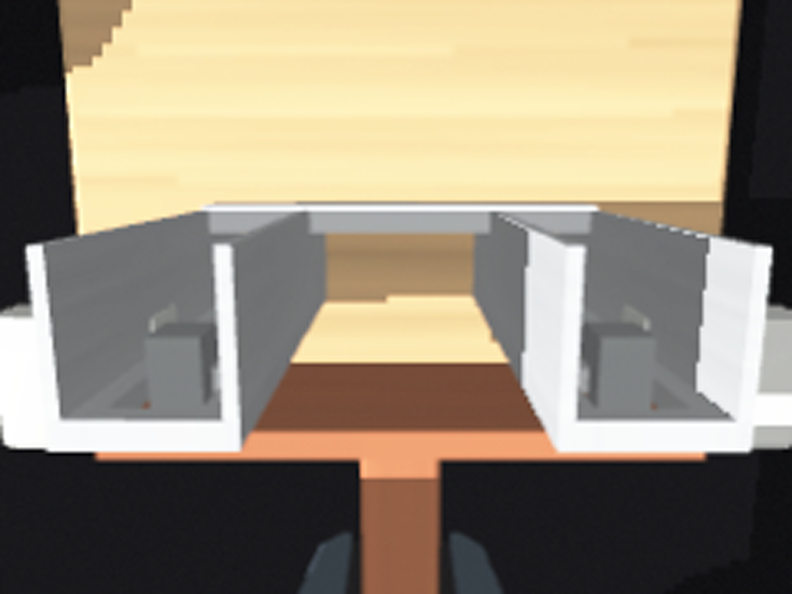

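View pics/s5c.png

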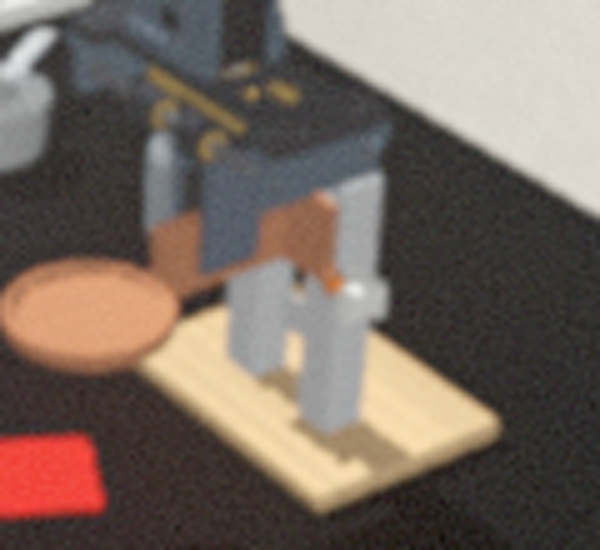

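Call:
arm_command --series '[-0.004, 0, 0, 0, 0, 0, 0, 0, -0.003, 0, 0, 0, 0, 0, 0, 0, 0, 0, 0, 0, 0, 0, 0, 0]'

```text
time_s: 9.4
ee_pos: [609.2, -51.2, 128.7]
ee_rot: [180.0, -0.4, 0.1]
force: [-8.3, 0.7, 18.1]
gripper_width: 12.1
```

Call:
arm_command --series '[-0.003, 0, -0.004, 0, 0, 0, 0, 0, -0.003, 0, 0, 0, 0, 0, 0, 0, 0, 0, 0, 0, 0, 0, 0, 0]'

```text
time_s: 9.73
ee_pos: [608.5, -51.3, 125.9]
ee_rot: [180.0, -0.5, 0.2]
force: [-7.2, 1.2, 17.8]
gripper_width: 12.1
```

Call:
arm_command --series '[0, 0, -0.003, 0, 0, 0, 0, 0, -0.002, 0, 0, 0, 0, 0, 0, 0, 0, 0, 0, 0, 0, 0, 0, 0]'

```text
time_s: 10.07
ee_pos: [608.3, -51.1, 120.3]
ee_rot: [-180.0, -0.3, 0.2]
force: [2.4, 1.6, -7.1]
gripper_width: 11.7
```

It snapped: Fz flipped to −7 N. I'll open the jaws and check.

Call:
arm_command --series '[0, 0, 0, 0, 0, 0, 0, 0, 0, 0, 0, 0, 0, 0, 0, 0, 0, 0, 0, 0, 0, 0, 0, 0, 0, 0, 0, 0, 0, 0]' --hand 0.5

```text
time_s: 10.48
ee_pos: [606.5, -51.4, 118.8]
ee_rot: [180.0, 0.0, 0.2]
force: [0.5, 0.8, -0.1]
gripper_width: 42.0
```

Run:
```python
from h import *
s=env.state();print(s['ee_pos'],s['ee_rot'],s['force'],s['torque'],s['gripper_width'])
for n in ('wrist','side'): grab(n,n[0]+'6')
a=cv2.imread('pics/w6.png')[60:240,200:440];cv2.imwrite('pics/w6c.png',cv2.resize(a,None,fx=3.3,fy=3.3,interpolation=cv2.INTER_CUBIC))
a=cv2.imread('pics/s6.png')[150:260,340:460];cv2.imwrite('pics/s6c.png',cv2.resize(a,None,fx=5,fy=5,interpolation=cv2.INTER_CUBIC))
```

```text
[606.47991359 -51.40092673 118.78741587] [1.79991606e+02 1.20475735e-02 1.55052720e-01] [ 0.49814543  0.8408032  -0.08864446] [-0.04101256  0.18999486  0.017657  ] 41.97658381481926
```

View pics/w6c.png

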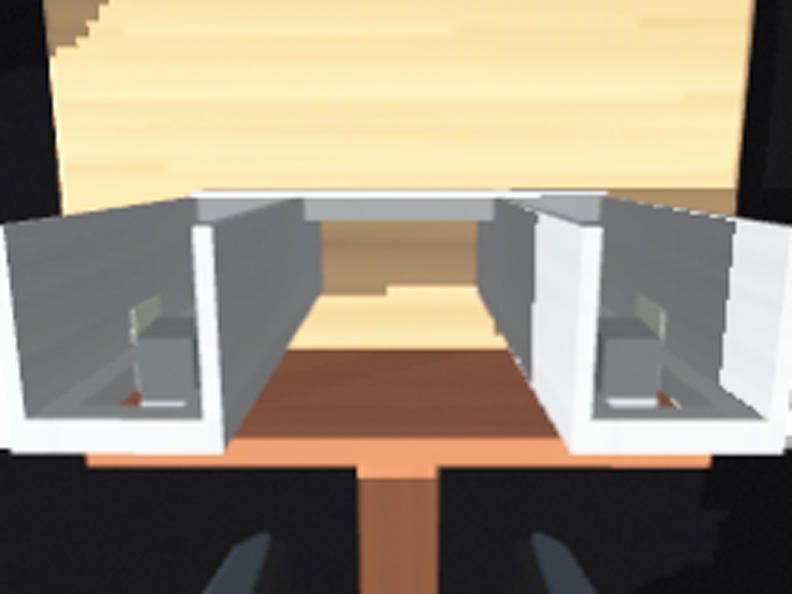

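View pics/s6c.png

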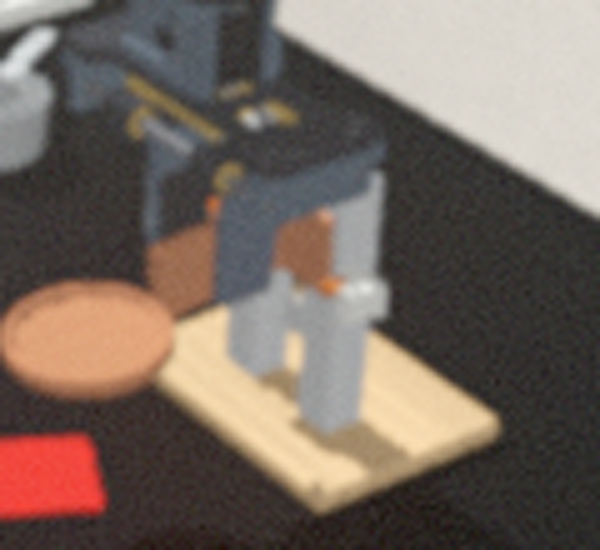

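Call:
arm_command --series '[0, 0, 0.02, 0, 0, 0, 0, 0, 0.06, 0, 0, 0, 0, 0, 0.09, 0, 0, 0, -0.03, 0, 0.09, 0, 0, 0, -0.06, 0, 0.06, 0, 0, 0, -0.06, 0, 0, 0, 0, 0, 0, 0, 0, 0, 0, 0, 0, 0, 0, 0, 0, 0]' --hand 1

```text
time_s: 11.25
ee_pos: [545.9, -51.3, 248.3]
ee_rot: [180.0, -0.1, 0.1]
force: [0.3, -0.2, 0.5]
gripper_width: 91.1
```

Run:
```python
from h import *
s=env.state();print(s['ee_pos'],s['ee_rot'],s['force'],s['torque'],s['gripper_width'])
for n in ('wrist','side'): grab(n,n[0]+'7')
a=cv2.imread('pics/w7.png')[60:260,190:450];cv2.imwrite('pics/w7c.png',cv2.resize(a,None,fx=3,fy=3,interpolation=cv2.INTER_CUBIC))
a=cv2.imread('pics/s7.png')[150:260,335:455];cv2.imwrite('pics/s7c.png',cv2.resize(a,None,fx=5,fy=5,interpolation=cv2.INTER_CUBIC))
```

```text
[545.91121017 -51.30043635 248.30960605] [ 1.79982970e+02 -1.21991119e-01  1.45205432e-01] [ 0.25012095 -0.16642903  0.4970137 ] [-0.06694205  0.2001073  -0.01140527] 91.12220762642096
```

View pics/w7c.png

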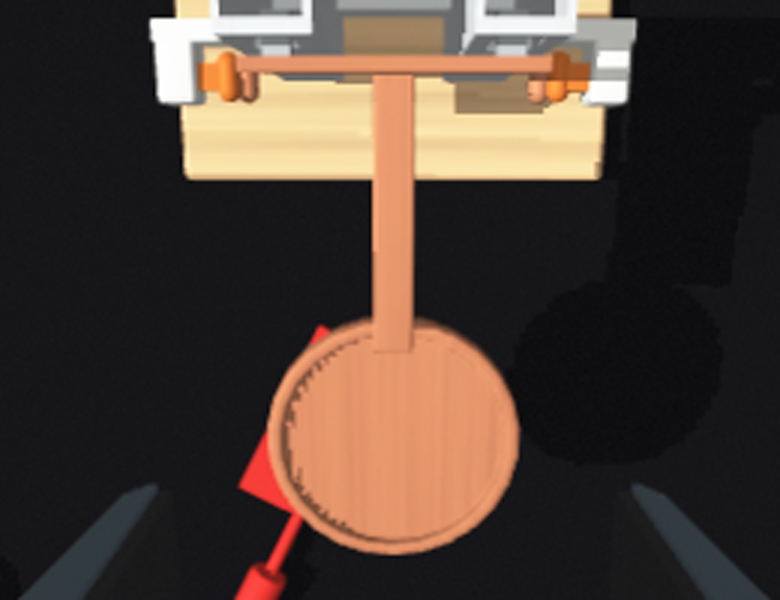

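View pics/s7c.png

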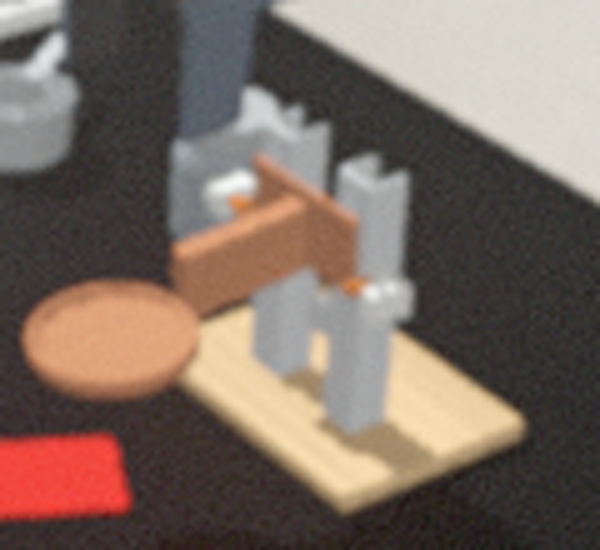

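Run:
```python
from h import *
W=load('w7');S=load('s7')
fw=lambda u,v:((u+.5)/3-.5+190,(v+.5)/3-.5+60)
fs=lambda u,v:((u+.5)/5-.5+335,(v+.5)/5-.5+150)
hw=cv2.cvtColor(W['frame'],cv2.COLOR_RGB2HSV);hs=cv2.cvtColor(S['frame'],cv2.COLOR_RGB2HSV)
mw=cv2.inRange(hw,(5,90,60),(14,215,255));ms=cv2.inRange(hs,(5,60,60),(16,200,255))
mw[:150]=0;mw[250:]=0;mw[:,:270]=0;mw[:,370:]=0
ms[:200]=0;ms[235:]=0;ms[:,:335]=0;ms[:,376:]=0
E=[]
for n,m,d in (('w',mw,W),('s',ms,S)):
    m=cv2.morphologyEx(m,cv2.MORPH_OPEN,cv2.getStructuringElement(cv2.MORPH_ELLIPSE,(11,11)))
    c=max(cv2.findContours(m,cv2.RETR_EXTERNAL,cv2.CHAIN_APPROX_NONE)[0],key=cv2.contourArea);e=cv2.fitEllipse(c);E.append((d,*e[0]));print(n,e)
    for z in (95,100,105,110,115):
        R=np.array([onz(d,*p[0],z)[:2] for p in c],np.float32);q=cv2.fitEllipse(R);print(z,np.round(q[0],1),np.round(q[1],1))
print('dish',tri(E))
# plate top corners / web top front corner
print('webtop end', tri([(W,*fw(393,350)),(S,*fs(172,262))]))
print('plate R top', tri([(W,*fw(556,68)),(S,*fs(356,222))]))
print('plate L top', tri([(W,*fw(236,68)),(S,*fs(258,156))]))
```

```text
w ((320.6304626464844, 202.26368713378906), (81.4320297241211, 87.4635009765625), 176.82720947265625)
95 [527.4 -50.7] [ 90.4 100.7]
100 [529.  -50.7] [89.  99.1]
105 [530.6 -50.7] [87.5 97.5]
110 [532.2 -50.7] [86.1 95.9]
115 [533.8 -50.7] [84.6 94.3]
s ((357.2716979980469, 217.28988647460938), (25.289976119995117, 37.48737335205078), 83.05667877197266)
95 [530.2 -47.7] [ 97.1 126.1]
100 [525.7 -54. ] [ 96.4 125.2]
105 [521.2 -60.3] [ 95.8 124.4]
110 [516.7 -66.6] [ 95.1 123.5]
115 [512.2 -72.9] [ 94.5 122.7]
dish (array([529.10456055, -50.20638362,  94.99782464]), [np.float64(0.6680915749009844), np.float64(0.6680915749009226)])
webtop end (array([566.03462284, -50.21936217, 130.16143512]), [np.float64(0.6219835766877997), np.float64(0.6219835766877005)])
plate R top (array([649.90224022, -95.32599906, 149.88064091]), [np.float64(1.0803899967414796), np.float64(1.0803899967414718)])
plate L top (array([650.29789914,  -9.23511839, 150.07338143]), [np.float64(2.0021839332406137), np.float64(2.002183933240662)])
```

Run:
```python
from h import *
S=load('s7');W=load('w7')
def bk(pts,pitch):  # bracket frame -> world at home, pitch about y (dish down positive) around plate base/face (55,0,34)
    a=np.radians(pitch);p=np.array(pts,float)-[55,0,34]
    R=np.array([[np.cos(a),0,-np.sin(a)],[0,1,0],[np.sin(a),0,np.cos(a)]])
    return p@R.T+[655.3,-50.8,134]
pts=[[-29,0,42],[51,0,42],[51,43,50],[51,-43,50],[51,-43,0],[-29,-6,42],[-121,0,10],[-75,-46,10],[-75,46,10],[-29,0,10]]
for a in (0,3,6,9):
    print(a);print(np.round((proj(S,bk(pts,a))-[335,150])*5).astype(int).tolist());print(np.round((proj(W,bk(pts,a))-[190,60])*3).astype(int).tolist())
```

```text
0
[[181, 239], [300, 197], [252, 152], [352, 218], [346, 298], [187, 244], [35, 342], [159, 356], [59, 277], [179, 290]]
[[393, 342], [393, 60], [234, 57], [552, 58], [526, 73], [412, 342], [392, 569], [522, 451], [262, 451], [393, 322]]
3
[[180, 246], [300, 198], [251, 153], [351, 219], [349, 298], [187, 251], [37, 356], [161, 366], [61, 287], [180, 296]]
[[393, 340], [393, 62], [234, 60], [552, 61], [526, 67], [412, 340], [392, 555], [520, 442], [265, 441], [393, 316]]
6
[[179, 253], [299, 198], [250, 154], [350, 220], [351, 297], [186, 258], [40, 369], [163, 376], [64, 297], [183, 302]]
[[393, 337], [393, 63], [235, 64], [552, 65], [526, 62], [412, 337], [392, 540], [518, 431], [267, 431], [393, 309]]
9
[[179, 260], [298, 199], [249, 155], [348, 221], [354, 296], [186, 265], [44, 382], [166, 385], [67, 306], [185, 308]]
[[393, 334], [393, 65], [235, 67], [551, 68], [526, 56], [411, 334], [392, 525], [516, 420], [269, 420], [393, 302]]
```

Run:
```python
from h import *
exec(open('/dev/null').read())
S=load('s7');W=load('w7')
def bk(pts,pitch):
    a=np.radians(pitch);p=np.array(pts,float)-[55,0,34]
    R=np.array([[np.cos(a),0,-np.sin(a)],[0,1,0],[np.sin(a),0,np.cos(a)]])
    return p@R.T+[655.3,-50.8,134]
t=np.linspace(0,6.283,60)
dish=np.c_[-75+46*np.cos(t),46*np.sin(t),10+0*t]
web=[[-29,-6,42],[51,-6,42],[51,6,42],[-29,6,42],[-29,-6,42]]
pl=[[51,-43,0],[51,-43,50],[51,43,50]]
for n,d,(x,y,w,h),k in (('s7',S,(335,160,90,80),8),('w7',W,(190,70,260,190),3)):
    a=cv2.resize(cv2.imread(f'pics/{n}.png')[y:y+h,x:x+w],None,fx=k,fy=k,interpolation=cv2.INTER_CUBIC)
    for ang,col in ((0,(0,255,0)),(5,(255,0,0))):
        for q in (dish,web,pl):
            uv=((proj(d,bk(q,ang))-[x,y]+.5)*k).astype(np.int32);cv2.polylines(a,[uv],False,col,1)
    cv2.imwrite(f'pics/{n}o.png',a)
```

```text
(no output)
```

View pics/s7o.png

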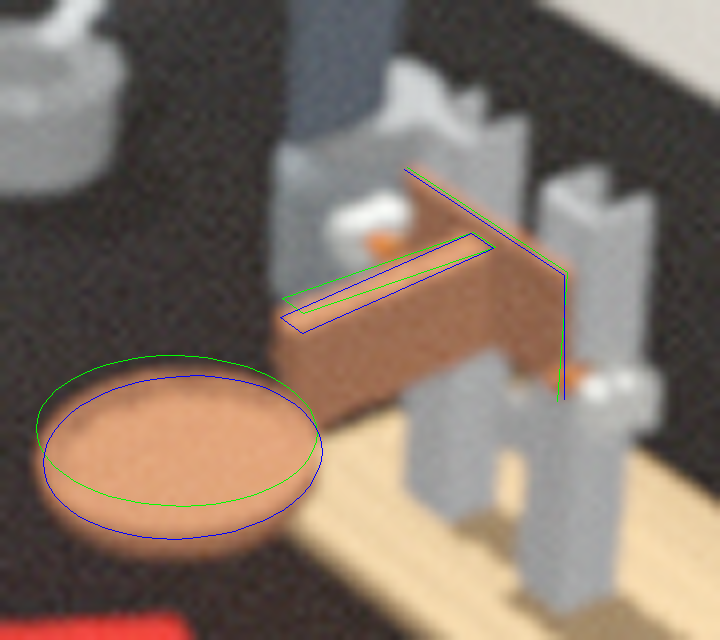

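View pics/w7o.png

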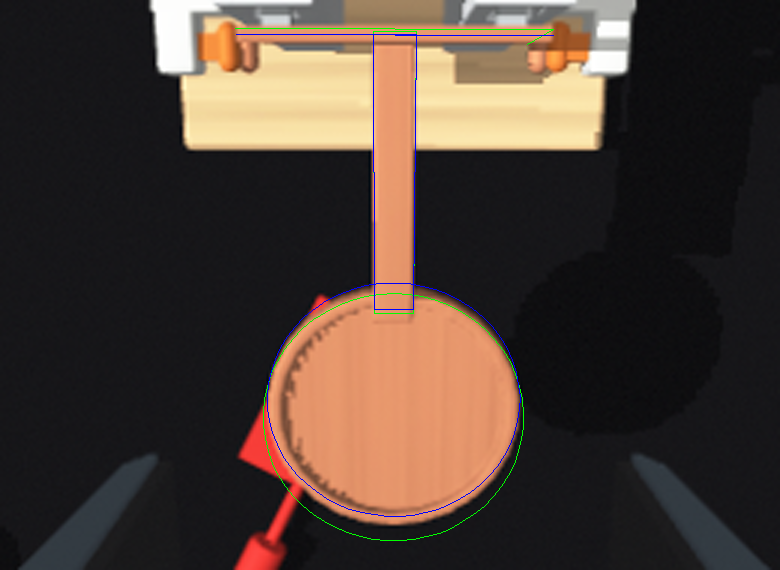

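The bracket sits on the face with the plate top at z≈150 (home is 150), but it droops a few degrees at the dish end. The 2 mm claw play over 34 mm would allow about 3.4°. I'll press on the web near the plate with shut fingers to be sure it is fully down, and measure the web height by touch.

Call:
arm_command --series '[0.05, 0, 0, 0, 0, 0, 0.08, 0, 0, 0, 0, 0, 0.073, 0, -0.04, 0, 0, 0, 0, 0, -0.08, 0, 0, 0, 0, 0, -0.08, 0, 0, 0, 0, 0, -0.02, 0, 0, 0, 0, 0, 0, 0, 0, 0, 0, 0, 0, 0, 0, 0, 0, 0, 0, 0, 0, 0]' --hand 0

```text
time_s: 12.1
ee_pos: [629.1, -51.5, 161.0]
ee_rot: [180.0, -0.2, 0.2]
force: [1.5, -0.5, -0.8]
gripper_width: 34.3
```

Call:
arm_command --series '[0, 0, -0.008, 0, 0, 0, 0, 0, -0.008, 0, 0, 0, 0, 0, -0.004, 0, 0, 0, 0, 0, 0, 0, 0, 0, 0, 0, 0, 0, 0, 0]'

```text
time_s: 12.52
ee_pos: [628.0, -51.3, 151.9]
ee_rot: [180.0, -0.1, 0.2]
force: [-1.0, 0.6, 3.9]
gripper_width: 1.6
```

Call:
arm_command --series '[0, 0, -0.005, 0, 0, 0, 0, 0, -0.004, 0, 0, 0, 0, 0, 0, 0, 0, 0, 0, 0, 0, 0, 0, 0]'

```text
time_s: 12.85
ee_pos: [628.1, -51.4, 151.6]
ee_rot: [180.0, -0.2, 0.2]
force: [-5.8, 0.9, 17.6]
gripper_width: 0.1
```

Call:
arm_command --series '[0, 0, 0.03, 0, 0, 0, -0.06, 0, 0, 0, 0, 0, -0.06, 0, -0.015, 0, 0, 0, 0, 0, -0.008, 0, 0, 0, 0, 0, 0, 0, 0, 0, 0, 0, 0, 0, 0, 0]'

```text
time_s: 13.35
ee_pos: [580.2, -51.4, 150.3]
ee_rot: [180.0, -0.1, 0.2]
force: [0.2, -0.4, -0.1]
gripper_width: 0.5
```

Call:
arm_command --series '[0, 0, -0.002, 0, 0, 0, 0, 0, 0, 0, 0, 0, 0, 0, 0, 0, 0, 0]'

```text
time_s: 13.6
ee_pos: [580.4, -51.3, 149.3]
ee_rot: [180.0, -0.0, 0.2]
force: [-0.0, -0.2, 0.8]
gripper_width: 0.3
```

Call:
arm_command --series '[0, 0, -0.002, 0, 0, 0, 0, 0, 0, 0, 0, 0, 0, 0, 0, 0, 0, 0]'

```text
time_s: 13.85
ee_pos: [580.1, -51.4, 148.7]
ee_rot: [180.0, -0.0, 0.2]
force: [0.8, 0.1, 0.5]
gripper_width: 0.5
```

Call:
arm_command --series '[0, 0, -0.002, 0, 0, 0, 0, 0, 0, 0, 0, 0, 0, 0, 0, 0, 0, 0]'

```text
time_s: 14.1
ee_pos: [580.1, -51.3, 148.4]
ee_rot: [180.0, -0.1, 0.2]
force: [0.0, 0.6, 4.6]
gripper_width: -0.0
```

The claws are fully down: the web top near the plate is solid at z≈141 under 18 N. The touch slope is about 3.3 mm over 48 mm, or 0.07 rad, which is inside the 0.09 limit and about what the claw play allows. The dish floor should therefore be near z≈97–98. Next is the ramekin.

Call:
arm_command --series '[0, 0, 0.09, 0, 0, 0, 0, 0, 0.09, 0, 0, 0, -0.0356, 0.088, 0, 0, 0, 0.083, -0.0356, 0.088, 0, 0, 0, 0.083, -0.0356, 0.088, 0, 0, 0, 0.083, -0.0356, 0.088, 0, 0, 0, 0.083, -0.0356, 0.088, 0, 0, 0, 0.083, -0.0356, 0.088, 0, 0, 0, 0.083, -0.0356, 0.088, 0, 0, 0, 0.083, -0.0356, 0.088, 0, 0, 0, 0.083, -0.0356, 0.088, 0, 0, 0, 0.083, -0.0356, 0.088, 0, 0, 0, 0.083, -0.0356, 0.088, 0, 0, 0, 0.083, -0.0356, 0.088, 0, 0, 0, 0.083, 0, 0, 0, 0, 0, 0, 0, 0, 0, 0, 0, 0]' --hand 1

```text
time_s: 15.43
ee_pos: [407.6, 372.3, 219.0]
ee_rot: [180.0, 0.1, 45.2]
force: [-0.1, -0.6, -0.1]
gripper_width: 91.1
```

Run:
```python
from h import *
s=env.state();print(s['ee_pos'],s['ee_rot'],s['force'],s['qpos'],s['gripper_width'])
for n in ('wrist','top','side'): grab(n,n[0]+'8')
W=load('w8')
print(proj(W,[[409.3,370,73],[409.3,370,31]]))
```

```text
[407.56389292 372.25726354 218.99338557] [1.79984175e+02 9.53118920e-02 4.51659013e+01] [-0.12345327 -0.63058912 -0.12987062] [ 4.12270387e+01  1.65111845e+01  9.31512290e+01 -2.37036758e-02
  7.04315877e+01  8.60690817e+01] 91.11449838155438
[[324.97887978 190.22650957]
 [324.5317928  181.0483646 ]]
```

View pics/w8.png

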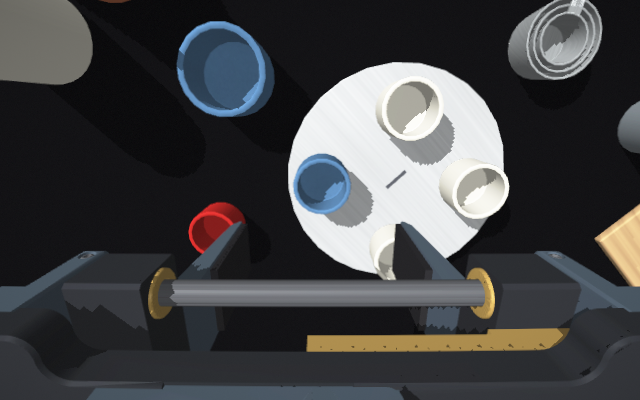

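View pics/t8.png

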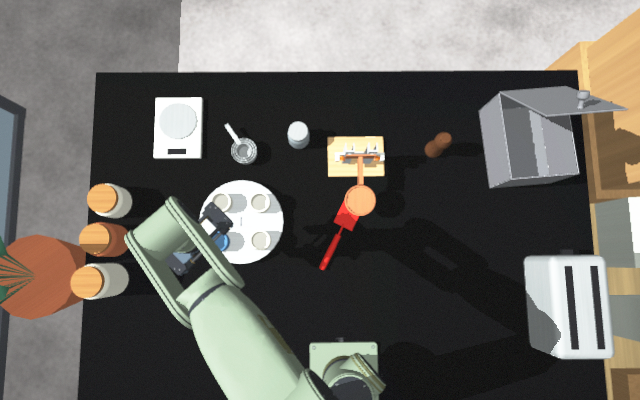

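The wrist view shows the small blue ramekin at (322,184) next to the disc's white ones, with the big blue bowl separate at (225,68). The top view shows the bracket hanging with its dish at (360,200). I'll measure both.

Run:
```python
from h import *
W=load('w8');T=load('t8')
h=cv2.cvtColor(W['frame'],cv2.COLOR_RGB2HSV)
m=cv2.inRange(h,(95,70,60),(125,255,255));m[:150]=0;m[218:]=0;m[:,:288]=0;m[:,355:]=0
c=max(cv2.findContours(m,cv2.RETR_EXTERNAL,cv2.CHAIN_APPROX_NONE)[0],key=cv2.contourArea)
print(cv2.boundingRect(c),cv2.fitEllipse(c))
# bright rim
for z in (73,52):
    print(z,cv2.fitEllipse(np.array([onz(W,*p[0],z)[:2] for p in c],np.float32)))
m2=cv2.inRange(h,(95,70,140),(125,255,255))&m
c2=max(cv2.findContours(m2,cv2.RETR_EXTERNAL,cv2.CHAIN_APPROX_NONE)[0],key=cv2.contourArea);print('rim',cv2.fitEllipse(np.array([onz(W,*p[0],73)[:2] for p in c2],np.float32)))
for n,u,v in (('red',215,228),):print(n,onz(W,u,v,40))
hT=cv2.cvtColor(T['frame'],cv2.COLOR_RGB2HSV)
mt=cv2.inRange(hT,(5,70,80),(18,220,255));mt[:170]=0;mt[230:]=0;mt[:,:335]=0;mt[:,390:]=0
mt=cv2.morphologyEx(mt,cv2.MORPH_OPEN,cv2.getStructuringElement(cv2.MORPH_ELLIPSE,(15,15)))
c=max(cv2.findContours(mt,cv2.RETR_EXTERNAL,cv2.CHAIN_APPROX_NONE)[0],key=cv2.contourArea)
print('dish',cv2.fitEllipse(np.array([onz(T,*p[0],101)[:2] for p in c],np.float32)))
a=W['frame'][140:225,280:365];cv2.imwrite('pics/w8c.png',cv2.resize(a[:,:,::-1],None,fx=6,fy=6,interpolation=cv2.INTER_CUBIC))
```

```text
(294, 154, 57, 60) ((321.6907653808594, 183.87075805664062), (55.845001220703125, 59.49844741821289), 173.76316833496094)
73 ((411.0492248535156, 376.7151184082031), (59.207664489746094, 64.78120422363281), 139.7163543701172)
52 ((407.3531494140625, 372.926025390625), (63.27967834472656, 69.23654174804688), 139.7163543701172)
rim ((410.4942932128906, 376.5712585449219), (58.72401428222656, 64.18426513671875), 150.89356994628906)
red [273.46482726 424.52283566  40.        ]
dish ((526.711669921875, -52.10957717895508), (92.43666076660156, 93.00238037109375), 171.74928283691406)
```

View pics/w8c.png

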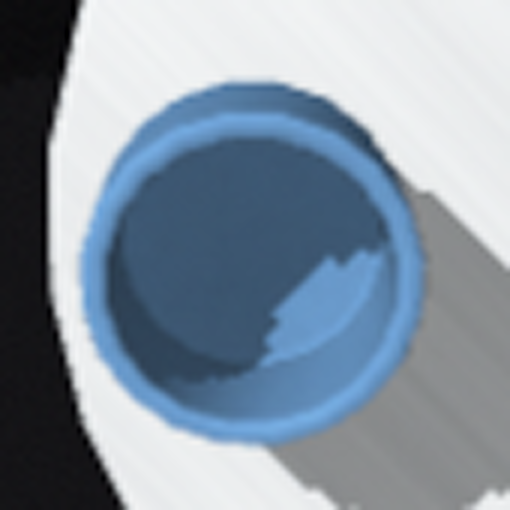

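Run:
```python
from h import *
W=load('w8')
f=lambda u,v:onz(W,(u+.5)/6-.5+280,(v+.5)/6-.5+140,73)[:2]
a,b,c,d=f(83,277),f(425,277),f(254,110),f(254,443)
print(a,b,np.linalg.norm(a-b),np.linalg.norm(c-d),(a+b)/2,(c+d)/2)
```

```text
[389.01919772 397.09863688] [431.88475346 354.48255461] 60.44490331355001 60.7174382129061 [410.45197559 375.79059575] [409.9131703  375.24778275]
```

Call:
arm_command --series '[0.005, 0.005, -0.06, 0, 0, 0, 0, 0, -0.09, 0, 0, 0, 0, 0, -0.09, 0, 0, 0, 0, 0, -0.08, 0, 0, 0, 0, 0, -0.05, 0, 0, 0, 0, 0, -0.03, 0, 0, 0, 0, 0, -0.012, 0, 0, 0, 0, 0, 0, 0, 0, 0, 0, 0, 0, 0, 0, 0]' --hand 1

```text
time_s: 16.33
ee_pos: [411.6, 372.7, 55.6]
ee_rot: [180.0, -0.1, 44.9]
force: [1.9, -0.8, 0.2]
gripper_width: 91.1
```

Call:
arm_command --series '[0, 0, 0, 0, 0, 0, 0, 0, 0, 0, 0, 0, 0, 0, 0, 0, 0, 0, 0, 0, 0, 0, 0, 0, 0, 0, 0, 0, 0, 0, 0, 0, 0, 0, 0, 0, 0, 0, 0, 0, 0, 0, 0, 0, 0, 0, 0, 0]' --hand 0.5 --newtons 15

```text
time_s: 17.0
ee_pos: [410.8, 373.4, 55.5]
ee_rot: [-180.0, -0.0, 45.0]
force: [-0.9, 0.0, 5.0]
gripper_width: 61.7
```

Call:
arm_command --series '[0, 0, 0, 0, 0, 0, 0, 0, 0, 0, 0, 0, 0, 0, 0.005, 0, 0, 0, 0, 0, 0.015, 0, 0, 0, 0, 0, 0.03, 0, 0, 0, 0, 0, 0.05, 0, 0, 0, 0, 0, 0.07, 0, 0, 0, 0, 0, 0.09, 0, 0, 0, 0, 0, 0.09, 0, 0, 0, 0, 0, 0.04, 0, 0, 0, 0, 0, 0, 0, 0, 0]' --hand 0 --newtons 20

```text
time_s: 17.92
ee_pos: [412.6, 374.5, 215.4]
ee_rot: [179.9, -0.5, 45.0]
force: [0.5, 0.1, -2.6]
gripper_width: 61.7
```

Run:
```python
from h import *
s=env.state();print(s['ee_pos'],s['ee_rot'],s['force'],s['gripper_width'])
for n in ('wrist','side'): grab(n,n[0]+'9')
a=cv2.imread('pics/s9.png')[80:240,150:400];cv2.imwrite('pics/s9c.png',cv2.resize(a,None,fx=3,fy=3,interpolation=cv2.INTER_CUBIC))
```

```text
[412.59449923 374.47614866 215.44240489] [179.94257562  -0.51644826  44.97289931] [ 0.46840353  0.05510337 -2.55434087] 61.66876615806212
```

View pics/w9.png

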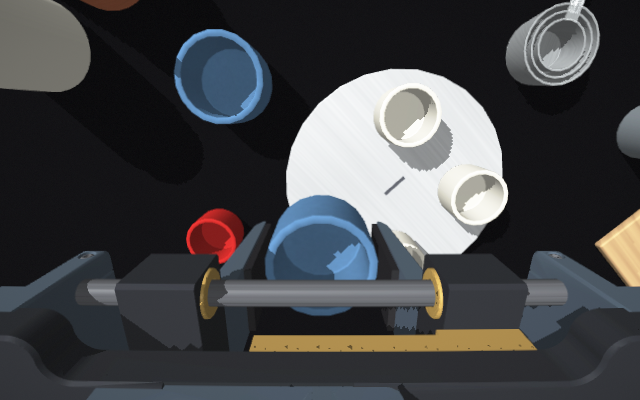

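View pics/s9c.png

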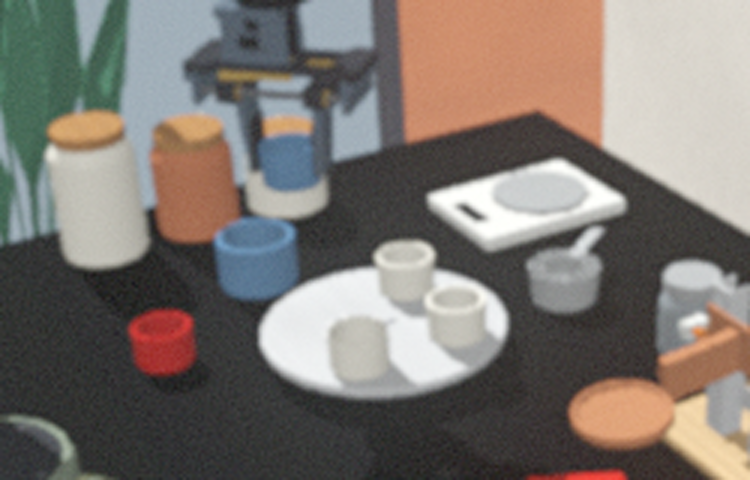

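The ramekin is held upright at 61.7 mm, and the white ramekins are where they were. I'll carry it over the dish.

Call:
arm_command --series '[0.006, -0.0227, 0, 0, 0, -0.0214, 0.014, -0.053, 0, 0, 0, -0.05, 0.0201, -0.0758, 0, 0, 0, -0.0714, 0.0201, -0.0758, 0, 0, 0, -0.0714, 0.0201, -0.0758, 0, 0, 0, -0.0714, 0.0201, -0.0758, 0, 0, 0, -0.0714, 0.0201, -0.0758, 0, 0, 0, -0.0714, 0.0201, -0.0758, 0, 0, 0, -0.0714, 0.0201, -0.0758, 0, 0, 0, -0.0714, 0.0201, -0.0758, 0, 0, 0, -0.0714, 0.0201, -0.0758, 0, 0, 0, -0.0714, 0.0201, -0.0758, 0, 0, 0, -0.0714, 0.0201, -0.0758, 0, 0, 0, -0.0714, 0.0201, -0.0758, 0, 0, 0, -0.0714, 0.014, -0.053, 0, 0, 0, -0.05, 0.006, -0.0227, 0, 0, 0, -0.0214]'

```text
time_s: 19.35
ee_pos: [522.3, -54.6, 208.5]
ee_rot: [179.9, 0.3, -0.3]
force: [0.8, 0.4, -2.8]
gripper_width: 61.5
```

Call:
arm_command --series '[0, 0, -0.02, 0, -0.042, 0, 0, 0, -0.05, 0, -0.042, 0, 0, 0, -0.05, 0, 0, 0, 0, 0, -0.03, 0, 0, 0, 0, 0, 0, 0, 0, 0, 0, 0, 0, 0, 0, 0, 0, 0, 0, 0, 0, 0]'

```text
time_s: 19.93
ee_pos: [523.3, -51.2, 151.0]
ee_rot: [180.0, -3.8, 0.0]
force: [-0.8, -0.2, -2.5]
gripper_width: 61.4
```

Run:
```python
from h import *
s=env.state();print(s['ee_pos'],s['ee_rot'],s['force'],s['gripper_width'])
for n in ('wrist','side'): grab(n,n[0]+'10')
a=cv2.imread('pics/s10.png')[130:260,310:470];cv2.imwrite('pics/s10c.png',cv2.resize(a,None,fx=5,fy=5,interpolation=cv2.INTER_CUBIC))
```

```text
[523.32576385 -51.22905547 151.0333745 ] [ 1.79998283e+02 -3.76957735e+00  1.59205771e-03] [-0.78062354 -0.18512249 -2.45114308] 61.43079060887956
```

View pics/w10.png

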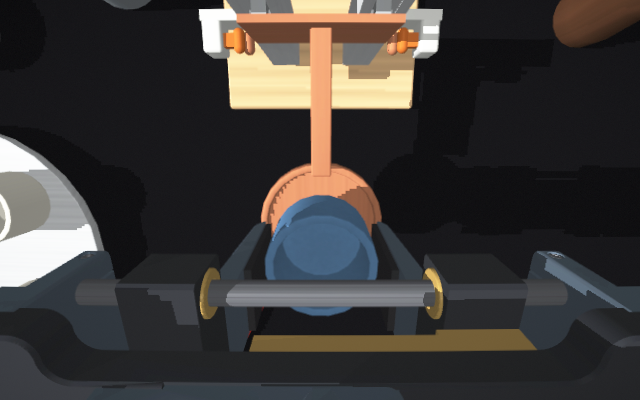

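View pics/s10c.png

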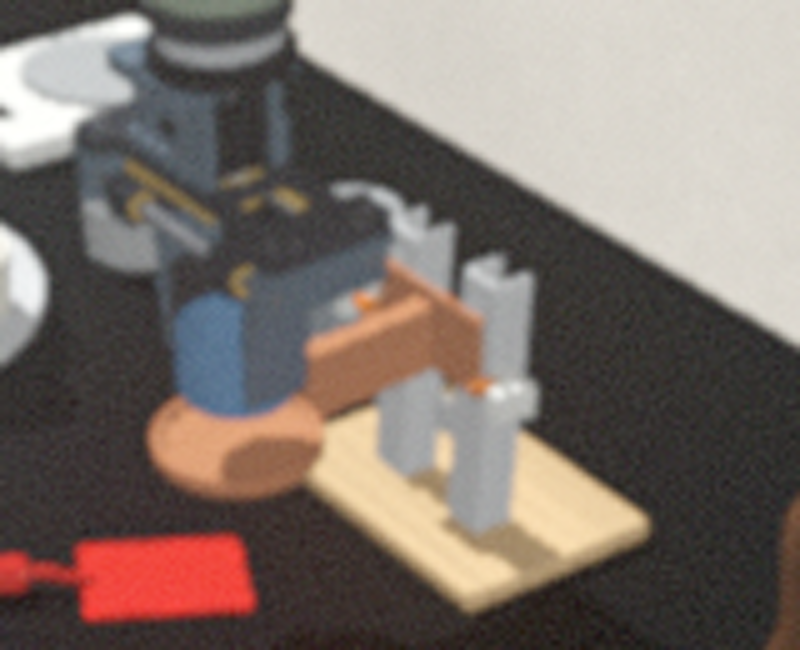

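Run:
```python
from h import *
W=load('w10')
print(onz(W,300,167,104),onz(W,340,167,104))
# dish circle fit: sample upper arc
h=cv2.cvtColor(W['frame'],cv2.COLOR_RGB2HSV);m=cv2.inRange(h,(4,70,60),(18,255,255))
P=[]
for u in list(range(268,308,3))+list(range(334,378,3)):
    v=np.nonzero(m[155:230,u])[0]
    if len(v): P.append(onz(W,u,v.min()-.5+155,103)[:2])
P=np.array(P);A=np.c_[2*P,np.ones(len(P))];x=np.linalg.lstsq(A,(P**2).sum(1),rcond=None)[0];print(x[:2],np.sqrt(x[2]+x[:2]@x[:2]))
# ramekin in hand: rim ellipse centre
m=cv2.inRange(h,(95,60,30),(125,255,255))
for v in (230,250,265,275):
    u=np.nonzero(m[v,260:385])[0]+260;print(v,u.min(),u.max())
s=rot([180,-3.77,0]);X=np.array([523.3,-51.2,151.0])
for dx in (-2,0,2,4):print(dx,proj(W,[X+s@np.array([dx,0,-17.5]),X+s@np.array([dx+31,0,-17.5]),X+s@np.array([dx-31,0,-17.5]),X+s@np.array([dx,31,-17.5])]).round(0).tolist())
```

```text
[568.68750748 -35.89768276 104.        ] [568.68677367 -64.44829766 104.        ]
[527.99562281 -50.68532684] 44.62246754672379
230 275 366
250 267 375
265 264 378
275 265 377
-2 [[322.0, 271.0], [322.0, 217.0], [322.0, 319.0], [379.0, 271.0]]
0 [[322.0, 268.0], [322.0, 213.0], [322.0, 316.0], [379.0, 268.0]]
2 [[322.0, 264.0], [322.0, 210.0], [322.0, 313.0], [379.0, 264.0]]
4 [[322.0, 261.0], [322.0, 206.0], [322.0, 310.0], [380.0, 261.0]]
```

Call:
arm_command --series '[0.002, 0, -0.02, 0, 0, 0, 0, 0, -0.02, 0, 0, 0, 0, 0, -0.015, 0, 0, 0, 0, 0, -0.005, 0, 0, 0, 0, 0, 0, 0, 0, 0, 0, 0, 0, 0, 0, 0]'

```text
time_s: 20.53
ee_pos: [524.0, -51.3, 126.8]
ee_rot: [180.0, -3.8, -0.0]
force: [-0.6, 0.1, -2.3]
gripper_width: 61.5
```

Call:
arm_command --series '[0, 0, -0.004, 0, 0, 0, 0, 0, 0, 0, 0, 0, 0, 0, 0, 0, 0, 0]'

```text
time_s: 20.78
ee_pos: [524.1, -51.4, 125.5]
ee_rot: [180.0, -3.8, -0.0]
force: [-0.1, -0.2, -1.6]
gripper_width: 61.9
```

Call:
arm_command --series '[0, 0, -0.004, 0, 0, 0, 0, 0, 0, 0, 0, 0, 0, 0, 0, 0, 0, 0]'

```text
time_s: 21.03
ee_pos: [524.0, -51.3, 123.7]
ee_rot: [180.0, -3.8, -0.0]
force: [-0.7, 0.2, -1.8]
gripper_width: 61.8
```

Call:
arm_command --series '[0, 0, -0.003, 0, 0, 0, 0, 0, 0, 0, 0, 0, 0, 0, 0, 0, 0, 0]'

```text
time_s: 21.28
ee_pos: [524.0, -51.3, 122.5]
ee_rot: [180.0, -3.8, -0.0]
force: [0.6, 0.6, -2.4]
gripper_width: 61.8
```

Call:
arm_command --series '[0, 0, -0.002, 0, 0, 0, 0, 0, 0, 0, 0, 0, 0, 0, 0, 0, 0, 0]'

```text
time_s: 21.53
ee_pos: [524.0, -51.3, 121.7]
ee_rot: [180.0, -3.8, -0.0]
force: [0.7, -0.1, -2.1]
gripper_width: 61.9
```

Call:
arm_command --series '[0, 0, -0.003, 0, 0, 0, 0, 0, 0, 0, 0, 0, 0, 0, 0, 0, 0, 0]'

```text
time_s: 21.78
ee_pos: [524.2, -51.3, 120.8]
ee_rot: [180.0, -3.8, -0.0]
force: [-0.4, -1.0, -0.1]
gripper_width: 61.6
```

Call:
arm_command --series '[0, 0, -0.002, 0, 0, 0, 0, 0, 0, 0, 0, 0, 0, 0, 0, 0, 0, 0]'

```text
time_s: 22.03
ee_pos: [524.2, -51.4, 120.2]
ee_rot: [180.0, -3.8, -0.0]
force: [-2.4, 0.2, 3.6]
gripper_width: 61.3
```

Contact at TCP z≈121. I'll relax slightly and open.

Call:
arm_command --series '[0, 0, 0.0015, 0, 0, 0, 0, 0, 0, 0, 0, 0]'

```text
time_s: 22.2
ee_pos: [524.2, -51.4, 120.5]
ee_rot: [180.0, -3.8, -0.0]
force: [-0.7, 0.3, 0.7]
gripper_width: 61.7
```

Call:
arm_command --series '[0, 0, 0, 0, 0, 0, 0, 0, 0, 0, 0, 0, 0, 0, 0, 0, 0, 0, 0, 0, 0, 0, 0, 0, 0, 0, 0, 0, 0, 0, 0, 0, 0, 0, 0, 0]' --hand 1

```text
time_s: 22.7
ee_pos: [524.0, -51.3, 120.3]
ee_rot: [180.0, -3.8, -0.0]
force: [-0.3, 0.1, 0.4]
gripper_width: 90.9
```

Run:
```python
from h import *
s=env.state();print(s['ee_pos'],s['ee_rot'],s['force'],s['gripper_width'])
for n in ('wrist','side'): grab(n,n[0]+'11')
a=cv2.imread('pics/s11.png')[130:260,310:470];cv2.imwrite('pics/s11c.png',cv2.resize(a,None,fx=5,fy=5,interpolation=cv2.INTER_CUBIC))
```

```text
[524.04838776 -51.32138831 120.28235309] [ 1.79995597e+02 -3.77503434e+00 -3.45280593e-03] [-0.25058466  0.06065155  0.37527126] 90.92976329648644
```

View pics/w11.png

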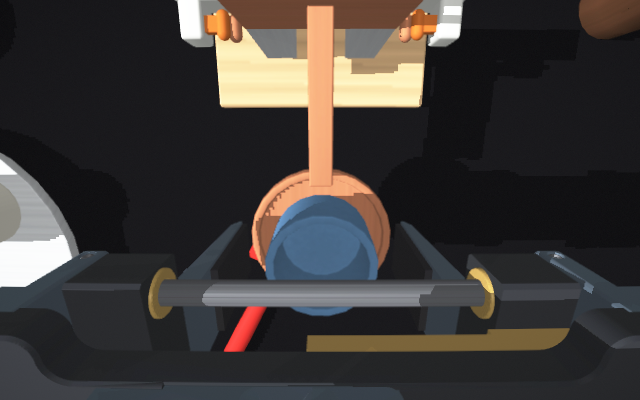

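View pics/s11c.png

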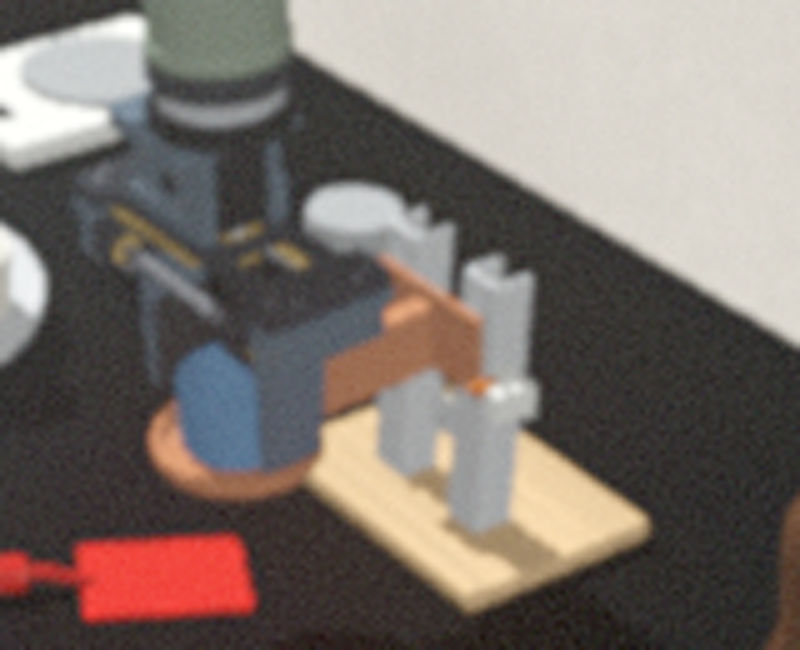

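Call:
arm_command --series '[-0.002, 0, 0.03, 0, 0, 0, -0.004, 0, 0.06, 0, 0, 0, -0.006, 0, 0.09, 0, 0, 0, 0, 0, 0.09, 0, 0.042, 0, -0.05, 0, 0.09, 0, 0.042, 0, -0.05, 0, 0.04, 0, 0, 0, 0, 0, 0, 0, 0, 0, 0, 0, 0, 0, 0, 0, 0, 0, 0, 0, 0, 0]' --hand 1

```text
time_s: 23.55
ee_pos: [479.0, -51.3, 279.3]
ee_rot: [-180.0, 0.1, -0.0]
force: [-0.5, -1.0, -0.6]
gripper_width: 90.8
```

Run:
```python
from h import *
s=env.state();print(s['ee_pos'],s['ee_rot'],s['force'],s['gripper_width'])
for n in ('wrist','side','top'): grab(n,n[0]+'12')
a=cv2.imread('pics/s12.png')[130:260,310:470];cv2.imwrite('pics/s12c.png',cv2.resize(a,None,fx=5,fy=5,interpolation=cv2.INTER_CUBIC))
a=cv2.imread('pics/w12.png')[0:220,200:440];cv2.imwrite('pics/w12c.png',cv2.resize(a,None,fx=2.7,fy=2.7,interpolation=cv2.INTER_CUBIC))
```

```text
[479.0168484  -51.25622555 279.28895094] [-1.79991833e+02  7.02334166e-02 -6.69505210e-03] [-0.53705328 -1.00323434 -0.55106389] 90.78374756095667
```

View pics/w12c.png

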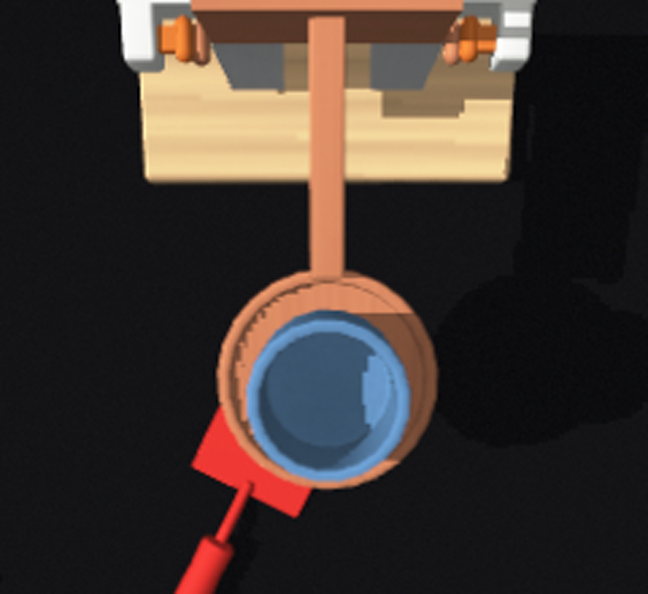

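View pics/s12c.png

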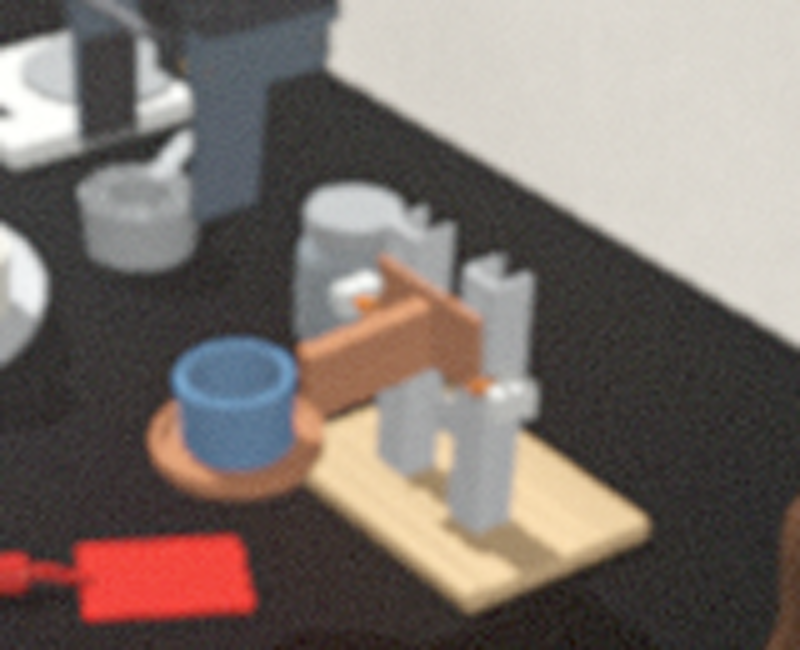

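View pics/t12.png

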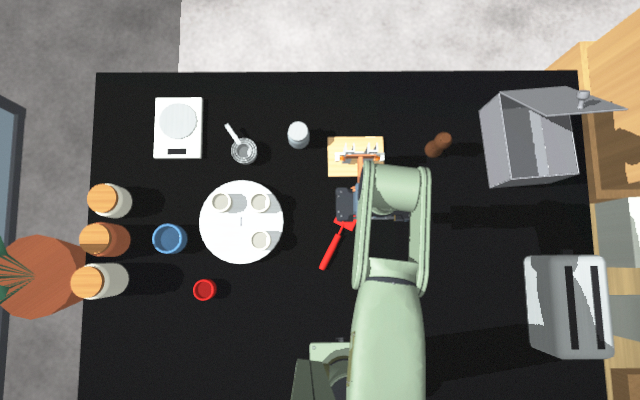

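Run:
```python
from h import *
W=load('w12');f=lambda u,v:((u+.5)/2.7-.5+200,(v+.5)/2.7-.5)
for z in (98,101,104):
    l,r,b=onz(W,*f(217,375),z),onz(W,*f(438,375),z),onz(W,*f(328,489),z-3)
    print(z,'dish c y',(l+r)[1]/2,'width',np.linalg.norm(l-r),'near edge x+46',b[0]+45.9)
for z in (136,139,142):
    l,r=onz(W,*f(247,398),z),onz(W,*f(410,398),z);t,b=onz(W,*f(328,317),z+2),onz(W,*f(328,482),z-2)
    print(z,'ram',(l+r)/2,np.linalg.norm(l-r),(t+b)/2,np.linalg.norm(t-b))
def bk(pts,pitch):
    a=np.radians(pitch);p=np.array(pts,float)-[55,0,0]
    R=np.array([[np.cos(a),0,-np.sin(a)],[0,1,0],[np.sin(a),0,np.cos(a)]])
    return p@R.T+[655.5,-51,100]
S=load('s12')
for a in (2,3,4,5,6):
    print(a,((proj(W,bk([[-121,0,10],[-29,0,42],[-29,0,10],[51,0,50]],a))-[200,0]+.5)*2.7).round(0)[:,1],((proj(S,bk([[-29,-6,42],[51,-43,50],[-75,-46,10],[-75,46,10]],a))-[310,130]+.5)*5).round(0).tolist())
```

```text
98 dish c y -50.9061004637347 width 92.47313024773378 near edge x+46 525.0528224890262
101 dish c y -50.905977511922394 width 91.65880770966233 near edge x+46 525.7654958137233
104 dish c y -50.905854560110086 width 90.84448517159086 near edge x+46 526.4781691384205
136 ram [523.88294116 -51.27823708 136.        ] 61.08046895259899 [522.21922048 -51.09066684 136.        ] 62.14812376023582
139 ram [524.24880446 -51.27441021 139.        ] 60.47506261845444 [522.59955962 -51.08869921 139.        ] 61.53971543983849
142 ram [524.61466776 -51.27058335 142.        ] 59.86965628430986 [522.97989876 -51.08673158 142.        ] 60.9313326409928
2 [494. 268. 268.   2.] [[313.0, 352.0], [478.0, 322.0], [287.0, 466.0], [186.0, 387.0]]
3 [492. 271. 268.   5.] [[312.0, 355.0], [476.0, 322.0], [286.0, 470.0], [186.0, 391.0]]
4 [491. 273. 269.   8.] [[311.0, 357.0], [475.0, 323.0], [286.0, 473.0], [186.0, 394.0]]
5 [489. 274. 269.  12.] [[310.0, 360.0], [474.0, 324.0], [286.0, 477.0], [186.0, 398.0]]
6 [487. 276. 269.  15.] [[309.0, 363.0], [472.0, 325.0], [286.0, 481.0], [186.0, 401.0]]
```

Run:
```python
from h import *
W=load('w12');fr=W['frame']
for u in (285,300,345,355):
    print(u,[int(x) for x in fr[0:22,u,0]])
def bk(pts,pitch):
    a=np.radians(pitch);p=np.array(pts,float)-[55,0,0]
    R=np.array([[np.cos(a),0,-np.sin(a)],[0,1,0],[np.sin(a),0,np.cos(a)]])
    return p@R.T+[655.5,-51,100]
for a in (0,2,3,4,5,6,7):
    print(a,proj(W,bk([[51,25,50],[51,25,0],[51,0,42],[-29,0,42]],a))[:,1].round(2), np.round(proj(W,bk([[51,43,50],[51,-43,50],[-75,46,10],[-75,-46,10]],a))[:,0],1))
W=load('w11');fr=W['frame']
for u in (290,350): print(u,[int(x) for x in fr[10:40,u,0]])
for a in (0,2,3,4,5,6,7):
    print(a,proj(W,bk([[51,25,50],[51,25,0],[51,0,42],[-29,0,42]],a))[:,1].round(2))
print([int(x) for x in fr[165:200,320,0]])
```

```text
285 [219, 219, 219, 184, 85, 85, 85, 86, 86, 86, 86, 85, 86, 86, 85, 84, 91, 93, 94, 94, 96, 95]
300 [222, 222, 222, 182, 85, 85, 84, 85, 86, 86, 85, 85, 86, 86, 86, 85, 91, 92, 93, 92, 94, 93]
345 [223, 223, 224, 184, 85, 84, 84, 85, 86, 86, 85, 84, 85, 84, 85, 85, 91, 94, 93, 94, 93, 94]
355 [223, 223, 224, 187, 85, 84, 83, 84, 86, 85, 85, 85, 84, 84, 86, 84, 91, 93, 93, 94, 93, 93]
0 [-2.18 15.51  1.05 97.24] [270.4 371.8 279.  363.1]
2 [ 0.22 15.55  3.01 98.91] [270.5 371.6 279.6 362.5]
3 [ 1.42 15.57  3.99 99.69] [270.6 371.6 279.9 362.3]
4 [  2.63  15.58   4.97 100.43] [270.6 371.5 280.1 362. ]
5 [  3.83  15.6    5.95 101.14] [270.7 371.4 280.4 361.7]
6 [  5.03  15.61   6.93 101.81] [270.8 371.4 280.7 361.5]
7 [  6.23  15.62   7.91 102.45] [270.9 371.3 280.9 361.2]
290 [106, 106, 106, 106, 107, 106, 106, 106, 105, 105, 105, 106, 107, 107, 107, 106, 106, 106, 106, 118, 118, 118, 118, 117, 117, 117, 117, 117, 118, 118]
350 [106, 106, 106, 107, 107, 106, 105, 106, 105, 105, 105, 106, 107, 106, 107, 107, 108, 105, 109, 118, 118, 118, 118, 117, 117, 117, 117, 117, 117, 117]
0 [-13.05  28.21  -4.52 179.73]
2 [ -8.05  28.29  -0.58 181.58]
3 [ -5.55  28.32   1.4  182.39]
4 [ -3.05  28.35   3.37 183.13]
5 [ -0.55  28.38   5.35 183.8 ]
6 [  1.94  28.41   7.32 184.4 ]
7 [  4.43  28.44   9.29 184.93]
[245, 245, 245, 245, 245, 245, 245, 245, 245, 245, 244, 244, 244, 244, 244, 244, 244, 244, 244, 243, 235, 229, 246, 246, 246, 246, 246, 246, 246, 231, 106, 68, 69, 69, 69]
```

Run:
```python
from h import *
print(env.state()['time_s'],env.job_done())
```

```text
the job is handed in; nothing more can be done
23.7 None
```

The bracket is hooked by both claws and locked home between the catches. The blue ramekin stands upright in its dish, and I handed the job in at 23.7 s. No verdict is reported.

**Bracket:** it snapped past the catches at about 18 N. A follow-up 18 N press on the web with shut fingers did not move it, and the web top near the plate sits at z≈141, which fits home.

**Tilt (the tightest check):** the bracket droops at the dish end, within the play of the claws. Touch gave about 0.07 rad, before the ramekin was set down. The last wrist picture, with the ramekin in place, gave about 0.077 rad. The dish position in the two final pictures gave rougher readings of 4.4 to 5°, and 5° is about 0.087 rad. All are below the 0.09 limit, but the margin is small.

**Ramekin:** I lowered it until it touched and then released it. It is about 1 mm from the dish centre and flat on the dish floor, tilted with the bracket. I chose the smaller blue one on the turntable, not the larger blue bowl beside it or the red ramekin.

**Everything else:** in the last top view the white ramekins, cups, mill, jar and spatula are where they started. The gripper is clear of everything.

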